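Put the cheese away: load the board, dome on, knife drawer shut

TASK

Put the cheese away for the night. Set the cheese wedge and the red-waxed cheese wheel side by side, lying flat, on the round marble slab of the cheese board, then gently lower the glass dome over both so that it goes right down round the slab and stands level on the wood. Lay the cheese knife flat in the board's open drawer and push the drawer fully shut; leave the bottle and the two glasses where they stand.

Things in the scene. Friction and masses are not known exactly. Their poses are not given: they have to be found in the camera images.
- keeper: Wooden cheese board with a drawer inside, 220 (its x) x 260 (its y) x 50 mm high, fixed on the table. Origin: centre of its underside. Its wooden top is at z = 50 mm. In the middle of the top lies a white marble slab, a disc 174 mm across standing 6 mm above the wood, its upper edge chamfered 3 mm. The drawer comes out at the +x side, which faces away from the robot.
- slab (a point): Centre of the top face of the marble slab, 56 mm above the table; axes as keeper.
- drawer (a joint): How far the drawer is out along the board's +x, in m: 0 is fully shut, 0.10 the stop. It starts 75 to 90 mm out; friction about 2 N; stays where left. The drawer front (258 mm wide, 10 mm thick, top edge 36 mm above the table) overlaps the board's side when shut, so between board and front a gap as deep as the joint value is open from above; the board's top covers the rest of the tray.
- drawer_in (a point): Centre of the drawer's tray floor (moves with the drawer; axes as keeper), 13 mm above the table. The tray inside runs 54.5 mm to either side of this point along x (ahead: to the inner face of the drawer front) and 104 mm along y; walls 20 mm high; 23 mm free height under the board's top.
- drawer_knob (a point): Centre of the outer end face of the brass drawer knob, 21 mm above the table. The knob is 24 mm across and stands 20 mm out from the middle of the drawer front along the board's +x.
- dome: Clear glass dome (cheese cover), open below, standing on its rim: 196 mm across outside, 184 mm clear inside, glass 4 mm thick, 125 mm tall without its knob. Walls are upright up to 70 mm, then round inward. Origin: centre of the rim plane. About 0.45 kg. It starts on the table.
- dome_knob (a point): Middle of the dark wooden knob on top of the dome, 149 mm above the rim plane on the dome's axis. The knob is a cylinder 36 mm across, from 137 to 161 mm above the rim, on a narrower neck.
- serving: Light wooden serving paddle lying on the table, fixed: blade 240 (x) x 180 (y) x 18 mm thick, its handle sticking out at -x. Origin: centre of the blade's underside. The two cheeses and the knife start on it.
- wedge: Yellow hard-cheese wedge, 105 mm long (x), 56 mm wide (y), with upright parallel sides; it lies on its flat cut face, and its top slopes from 10 mm high at the tip (-x end) to 56 mm high at the rind (+x end). Origin: centre of the underside; the centre of mass lies 12 mm to +x of it, where the top is 38 mm high. About 0.2 kg.
- wheel: Small red-waxed cheese wheel, 64 mm across, 42 mm high, lying flat. Origin: centre of the underside. About 0.14 kg.
- knife: Cheese knife lying flat, 170 mm long. Dark wooden handle 18 mm wide and 15 mm thick from 85 mm behind the origin (-x) to 5 mm ahead; then a steel blade 30 mm wide and 4 mm thick to 85 mm ahead (+x). Origin: middle of its length at the underside; centre of mass about 12 mm to -x of it, inside the handle. About 0.09 kg.
- bottle: Tall amber wine bottle, 74 mm across, 300 mm high, standing; origin at the centre of its underside. Leave alone.
- glass1: Empty stemless wine glass on a round cork coaster (100 mm across, 6 mm thick), 88 mm across, 106 mm high; origin at the centre of its underside. Leave alone.
- glass2: Another such glass on its own coaster. Leave alone.
Things that resemble listed ones, but are neither listed nor needed, are in the scene too. What is shaped like the wheel but pink, purple or yellow is not meant.

How it is judged:
By the outcome, as a careful person would: the job done as asked, in the order asked, and still so for the second after the job is handed in, with the robot touching nothing.
It also fails if it takes over 72 s, if anything falls off the work surface, if the arm or the gripper's body presses on something with over 40 N, if the wrist force passes 120 N, or if a joint passes its speed limit or range.

ROBOT

A 7-joint arm with a two-finger parallel gripper is mounted at the origin on the work surface. World frame = base frame: x ahead of the robot, y to its left, z up, the work surface at z = 0. Lengths are in m, angles in rad, forces in N, time in s.
With the tool pointing down it reaches from about 0.4 to 0.85 m from the base axis. Payload 4.5 kg.
Tool frame: the origin (TCP) lies midway between the tips of the shut fingers; the grasp point (between the pads) lies 19 mm behind it; z points along the fingers, y is the direction in which the jaws open and shut (so a half turn about z gives the same grasp; the last joint's range is limited). The gripper opens to 88 mm and grips with 3 to 60 N. Pads are 18 mm wide; open, the fingers measure 123 mm over their backs; the gripper's body (75 mm by 187 mm) begins 45 mm behind the grasp point.
Start: joints at [-1.161, 0.689, -0.195, 1.565, 0.157, 0.902, -0.215], TCP at [0.229, 0.581, 0.239] pointing down, gripper open.
Joint ranges: [-3.01, 3.01], [-0.46, 2.08], [-1.47, 1.51], [0.13, 2.56], [-1, 4.14], [0.04, 2.09], [-2.66, 2.66]. Speed limits (rad/s): [2.57, 2.57, 3.14, 3.14, 3.14, 3.14, 3.14].

INTERFACE

Orientations are given as a unit quaternion [w, x, y, z].
In Python, from station import status, capture, workorder, look_for gives the robot as it stands.
- The arm moves only by the tool send_rows, never from a script. Its argument "targets" is a list of rows, each a list of 7 numbers: the shift along the tool's x, y, z in units of 25 mm (1.0 is 25 mm), then the turn, a rotation vector about the tool's x, y, z in units of 5 degrees (1.0 is 5 degrees), then the opening, from -1 (shut) to 1 (fully open). A call has 1 to 8 rows; each row is the pose to reach, as a shift and turn from the pose commanded when the call began, along the tool's axes at that moment; what a row does not reach only later rows make up. A row lasts 1/8 s, in which the tool goes at most 62.5 mm and 10.7 degrees, less where a joint would pass 70% of its speed; a pose out of reach is approached as far as the arm can. A call with a gripper value outside its range is refused whole. The fingers move at their own pace and stop on an object; "newtons" is the grip in N (left out, the last holds). Time passes only in rows, so rows that repeat a pose let the fingers close. It gives the time, the measured TCP pose, the force and the opening at its end, in the units of the state.
- status.state(): the state, without advancing time (a new reading comes with each control period).
- capture(name): name is "scene" or "top" or "wrist"; returns a dict with "pixels" (480x640x3 uint8, blue, green, red), "fov_y" (degrees; the focal length in pixels is half the picture's height over the tangent of half this angle, whatever the lens; pixels are square), "cx", "cy" (the principal point, pixels), "rvec" (rotation vector, rad) and "tvec" (3), from world to camera coordinates, as OpenCV has them. Camera axes: x right, y down, z forward; pixel columns grow to the right and rows downward; lengths in m; the calibration is good to about 2 mm. A picture is of the moment at which its call begins. There is no depth.
- workorder.hand_in(): hands the job in, once; it reports no verdict.
Trained networks look in the newest picture that a camera, given by its name, has taken for a name from the list of things; names that differ only in an ending like _2 or _b are one class to them, and where a whole thing is asked for, a point or a joint stands for the part that bears it (a point fixed in the world has none). Each returns a list of dicts, best first, with "p" (0 to 1); they miss things now and then, are a little off and sometimes report something else, mostly with a low value. They report only what shows in the picture. A call takes as long as a camera call. They do not tell look-alikes from the thing itself.
- look_for(camera, query): "bbox" ([left, top, width, height] in pixels, round what is visible of it).
The state is a dict: "time_s": time; "joints": joint angles; "dq": joint speeds; "joint_torque": joint torques, N m; "position": TCP position; "ee_rot": TCP orientation; "contact_force": force on the tool from outside, world axes, zero at the start; "wrist_torque": the same for the moment, N m; "finger_gap": finger opening in m.
Only numpy, scipy, OpenCV 4.12 (cv2) and the standard library are available. Lean on these libraries where they do the work, as an engineer would, in place of code of your own. Each camera call takes 0.05 s, during which the arm holds its last target. There are 200 camera calls.

## Working session

There is one attempt and no reset: what is moved stays moved. The work goes in short steps, Python scripts to look and compute and a tool call to move; the robot and the scene stay as the last step left them, time stands still between calls to the robot, and variables do not carry over. Pictures are saved under pics/ and viewed, about 8 in all and at most 12, crops included, and the job is handed in when it is done.

Besides the shell and the picture viewer there is one more tool, called after "Call:" as a command line: name --pt "numbers of a row" for each row, then --argument value for the rest. send_rows: Moves the arm, as the interface text tells. Its arguments: {"type":"object","properties":{"targets":{"type":"array","items":{"type":"array","items":{"type":"number"}}},"newtons":{"type":"number"}},"required":["targets"]}

```bash
ls; mkdir -p pics; cat > h.py <<'E'
import numpy as np, cv2
from station import status, capture, workorder, look_for
from scipy.spatial.transform import Rotation as R
def cam(c):
    f=240/np.tan(np.radians(c["fov_y"])/2)
    K=np.array([[f,0,c["cx"]],[0,f,c["cy"]],[0,0,1.]])
    return K,np.array(c["rvec"],float).reshape(3),np.array(c["tvec"],float).reshape(3)
def ray(c,px,z):
    "pixels -> world at height z"
    K,r,t=cam(c);M=R.from_rotvec(r).as_matrix()
    p=np.atleast_2d(np.array(px,float));d=np.c_[(p-K[:2,2])/K[0,0],np.ones(len(p))]@M
    o=-M.T@t
    return o+d*((z-o[2])/d[:,2])[:,None]
def proj(c,P):
    K,r,t=cam(c);return cv2.projectPoints(np.array(P,float).reshape(-1,3),r,t,K,None)[0].reshape(-1,2)
def shot(n,f=None):
    c=capture(n)
    if f: cv2.imwrite("pics/"+f,c["pixels"])
    return c
def st():
    s=status.state();q=s["ee_rot"];return s,np.array(s["position"]),R.from_quat([q[1],q[2],q[3],q[0]])
def to(xyz,yaw=None):
    "row for tool-down at xyz with tool y axis at angle yaw (mod pi)"
    s,p,r=st()
    if yaw is None: G=r
    else:
        best=None
        for k in (0,np.pi):
            y=np.array([np.cos(yaw+k),np.sin(yaw+k),0]);z=np.array([0,0,-1.]);x=np.cross(y,z)
            g=R.from_matrix(np.c_[x,y,z])
            a=(r.inv()*g).magnitude()
            if best is None or a<best[0]: best=(a,g)
        G=best[1]
    d=r.inv().apply(np.array(xyz)-p)/.025; w=np.degrees((r.inv()*G).as_rotvec())/5
    print("row",np.round(np.r_[d,w],2).tolist())
E
python3 - <<'E'
from h import *
s,p,r=st();print(s);print(r.as_matrix().round(3))
for n in("scene","top"):
    c=shot(n,n+"0.png");print(n,c["fov_y"],ray(c,[[0,0],[639,0],[0,479],[639,479]],0).round(2).tolist())
    for q in("keeper","drawer","drawer_knob","dome","dome_knob","serving","wedge","wheel","knife","bottle","glass1"):
        print(q,[([round(float(v)) for v in d["bbox"]],round(d["p"],2)) for d in look_for(n,q)[:4]])
E
```

```text
pics
{'time_s': 0.0, 'joints': array([-1.16121886,  0.69001416, -0.19452036,  1.56630738,  0.15729901,
        0.90249099, -0.21509421]), 'dq': array([-0.00027971, -0.0001109 ,  0.00036095, -0.00077044,  0.00028134,
        0.00024809,  0.00153594]), 'joint_torque': array([-3.50670507e-04, -5.27565622e+01, -1.26728989e+00, -1.53431064e+01,
       -5.26483962e-02,  6.57597586e-03,  1.78955243e-04]), 'position': array([0.22918779, 0.5807999 , 0.23790112]), 'ee_rot': array([-1.10313635e-04,  1.86740924e-01,  9.82408770e-01, -9.07345924e-04]), 'contact_force': array([-0.50283166, -0.50681103,  0.18609366]), 'wrist_torque': array([ 0.01356318, -0.02580659, -0.02507488]), 'finger_gap': 0.08828663168382284}
[[-0.93   0.367 -0.001]
 [ 0.367  0.93  -0.002]
 [-0.    -0.002 -1.   ]]
scene 53.17132111671853 [[-3.22, 0.23, 0.0], [0.12, 3.45, 0.0], [0.62, -0.79, 0.0], [1.47, 0.16, 0.0]]
keeper [([219, 215, 140, 105], 0.55), ([273, 251, 84, 70], 0.55)]
drawer [([276, 252, 80, 69], 0.66)]
drawer_knob []
dome [([115, 272, 81, 80], 0.65), ([303, 180, 87, 64], 0.24)]
dome_knob [([111, 276, 86, 76], 0.9
[... 356 characters left out ...]

top 56.44261275691564 [[1.36, 1.07, 0.0], [1.37, -0.9, 0.0], [-0.03, 0.92, 0.0], [-0.02, -0.77, 0.0]]
keeper [([291, 207, 106, 126], 0.76)]
drawer [([289, 205, 90, 45], 0.97)]
drawer_knob [([290, 206, 90, 47], 0.59), ([188, 246, 73, 136], 0.38)]
dome [([441, 258, 80, 75], 0.8)]
dome_knob [([440, 257, 81, 77], 0.57)]
serving [([189, 248, 74, 135], 0.87), ([228, 261, 23, 23], 0.72), ([442, 259, 81, 75], 0.51)]
wedge [([226, 294, 23, 39], 0.84)]
wheel [([155, 275, 21, 28], 0.97), ([226, 261, 23, 25], 0.76), ([186, 209, 28, 27], 0.74), ([142, 227, 26, 24], 0.62)]
knife [([290, 204, 89, 47], 0.54)]
bottle [([245, 155, 33, 52], 0.76)]
glass1 [([307, 150, 29, 32], 0.8), ([425, 192, 37, 33], 0.63)]
```

```bash
python3 - <<'E'
import cv2
i=cv2.imread("pics/top0.png");cv2.imwrite("pics/top0c.png",cv2.resize(i[130:400,130:530],None,fx=2,fy=2,interpolation=cv2.INTER_CUBIC))
i=cv2.imread("pics/scene0.png");cv2.imwrite("pics/scene0c.png",cv2.resize(i[150:380,90:450],None,fx=2.2,fy=2.2,interpolation=cv2.INTER_CUBIC))
E
```

```text
(no output)
```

View pics/top0c.png

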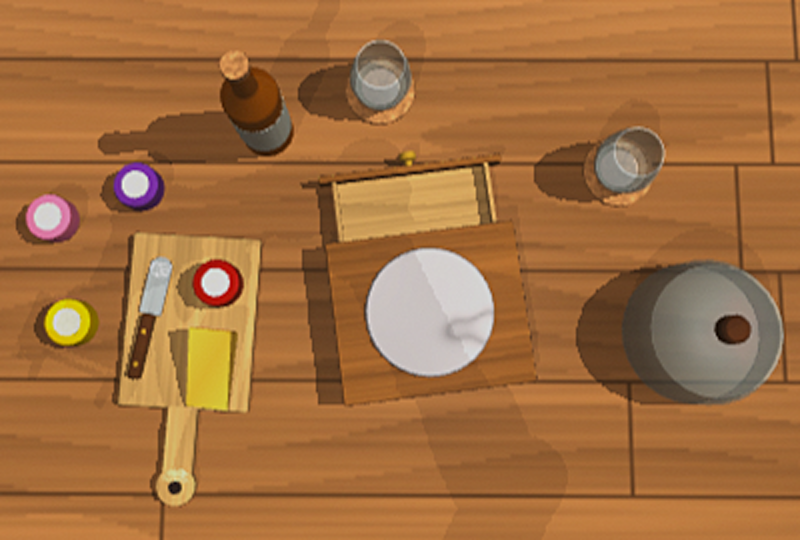

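View pics/scene0c.png

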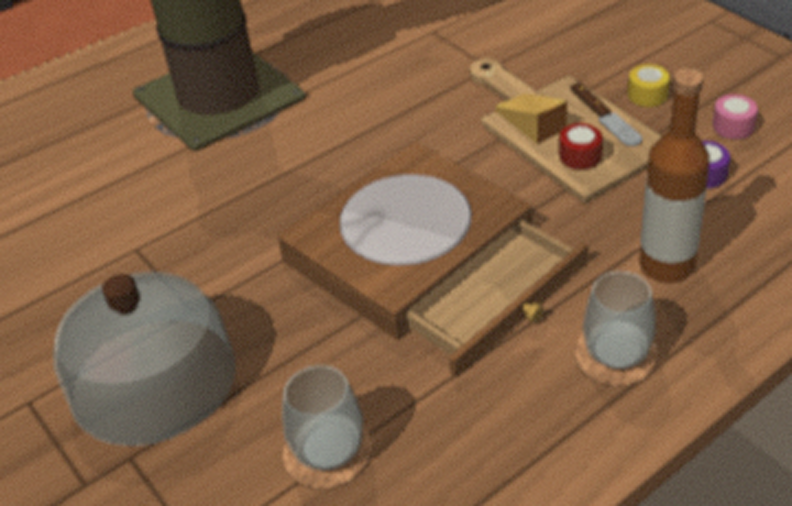

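Top crop: slab at (430,312), drawer open at the top (+x), paddle on the left with the red wheel at (216,283), wedge at (210,370) with its rind toward +x, and the knife's handle end at (134,376) and blade tip at (162,260). The dome is on the right with its knob at (733,329). The scene view agrees, and the yellow, pink and purple wheels are off the paddle.

```bash
python3 - <<'E'
from h import *
c=shot("top"); np.set_printoptions(precision=4,suppress=True)
def P(n,pts,z):
    w=ray(c,np.array(pts)/2+130,z)[:,:2];print(n,w.tolist() and w.round(4).tolist());return w
k=P("keeper",[(327,243),(516,222),(537,380),(344,404)],.05);print("c",k.mean(0),"yaw x",[np.degrees(np.arctan2(*(a[::-1]))) for a in (k[0]-k[3],k[1]-k[2])],np.degrees(np.arctan2(*((k[0]-k[1])[::-1]))))
im=c["pixels"].astype(int);
m=((im.min(2)>130)&(im.max(2)-im.min(2)<30)).astype(np.uint8);m[:, :300]=0;m[:,390:]=0;m[:230]=0;m[330:]=0
ct=max(cv2.findContours(m,0,1)[0],key=cv2.contourArea);e=cv2.fitEllipse(ct);print("slab ell",e);w=ray(c,[e[0]],.056);print("slab",w)
P("drawerfront top",[(303,185),(500,158)],.036);P("knob",[(408,155)],.021)
s=P("serving",[(134,234),(262,242),(248,411),(118,404)],.018);print(s.mean(0))
P("wheel",[(216,283)],.06);P("wedge rind",[(187,332),(235,331)],.074);P("wedge tip",[(187,404),(228,409)],.028)
P("knife end,tip",[(134,376),(162,260)],.025)
P("domeknob",[(735,329)],.161);P("glass coaster",[(381,90),(617,170)],.003);P("bottle base",[(268,138)],0)
E
```

```text
keeper [[0.5774, 0.1484], [0.6077, -0.1099], [0.3944, -0.1345], [0.3614, 0.1229]]
c [0.4852 0.0067] yaw x [np.float64(6.7491214013267795), np.float64(6.580273938482269)] 96.67400627544173
slab ell ((344.6914367675781, 285.6116638183594), (62.586483001708984, 63.09769058227539), 156.75204467773438)
slab [[0.4849 0.0092 0.056 ]]
drawerfront top [[0.6606, 0.1839], [0.7002, -0.0911]]
knob [[0.7074, 0.0371]]
serving [[0.593, 0.4218], [0.5825, 0.2416], [0.3497, 0.2552], [0.3581, 0.4335]]
[0.4708 0.338 ]
wheel [[0.5211, 0.2965]]
wedge rind [[0.455, 0.3302], [0.4566, 0.2668]]
wedge tip [[0.3591, 0.3368], [0.3528, 0.281]]
knife end,tip [[0.3962, 0.4113], [0.5557, 0.3792]]
domeknob [[0.4597, -0.3584]]
glass coaster [[0.8079, 0.0759], [0.6909, -0.2628]]
bottle base [[0.7365, 0.239]]
```

```bash
python3 - <<'E'
from h import *
to([.43,.32,.24],np.radians(84))
E
```

```text
row [-11.3, -6.78, -0.05, 0.0, 0.0, -3.11]
```

Call:
send_rows --pt "-2 -1.2 0 0 0 -0.6 1" --pt "-4 -2.4 0 0 0 -1.2 1" --pt "-6 -3.6 0 0 0 -1.8 1" --pt "-8 -4.8 0 0 0 -2.4 1" --pt "-10 -6 0 0 0 -3.1 1" --pt "-11.3 -6.8 0 0 0 -3.1 1" --pt "-11.3 -6.8 0 0 0 -3.1 1" --newtons 25

```text
time_s: 2.12
position: [0.4323, 0.3159, 0.2386]
ee_rot: [0.001, 0.056, 0.998, -0.001]
contact_force: [-0.9, -0.2, -0.8]
finger_gap: 0.0885
```

```bash
python3 - <<'E'
from h import *
s,p,r=st();print(p,s["joints"].round(2))
c=shot("wrist","w1.png");print(ray(c,[[0,0],[639,0],[0,479],[639,479],[320,240]],.018).round(3).tolist())
for q in("wedge","wheel","knife"): print(q,[([round(float(v)) for v in d["bbox"]],round(d["p"],2)) for d in look_for("wrist",q)[:4]])
E
```

```text
[0.43234048 0.31593317 0.23861565] [-0.53  0.58 -0.31  1.83  0.25  0.77  0.49]
[[0.228, 0.068, 0.018], [0.288, 0.605, 0.018], [0.748, -0.134, 0.018], [0.839, 0.688, 0.018], [0.47, 0.314, 0.018]]
wedge [([274, 124, 64, 131], 0.66)]
wheel [([474, 189, 77, 72], 0.91), ([282, 262, 62, 74], 0.86), ([398, 354, 42, 71], 0.78), ([498, 312, 62, 56], 0.69)]
knife [([376, 155, 50, 160], 0.92), ([151, 420, 62, 17], 0.41)]
```

View pics/w1.png

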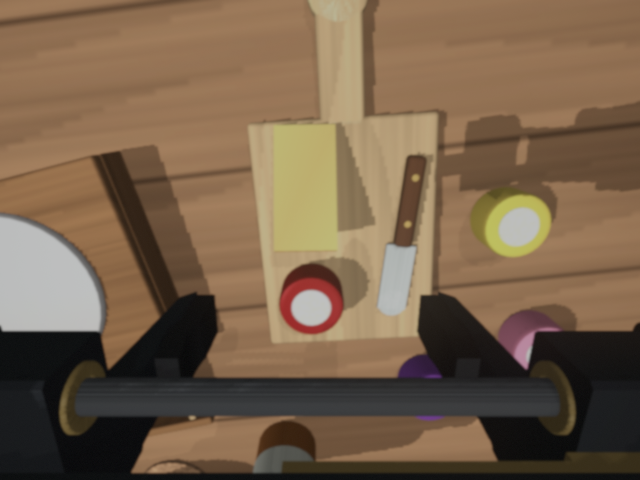

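The wrist view is clear. The wedge's top face has corners (273,125), (335,124), (337,249), (274,250), the red wheel's label is at (312,308), and the knife runs from (417,156) to (393,314).

```bash
python3 - <<'E'
from h import *
c=shot("wrist")
t=ray(c,[[273,125],[335,124]],.028);q=ray(c,[[274,251],[337,249]],.074)
print("tip",t.round(4).tolist(),"rind",q.round(4).tolist())
d=q.mean(0)-t.mean(0);y=np.arctan2(d[1],d[0]);o=(q.mean(0)+t.mean(0))[:2]/2;u=np.array([np.cos(y),np.sin(y)])
print("len",np.hypot(*d[:2]),"yaw",np.degrees(y),"orig",o)
print("wheel",ray(c,[[312,307]],.06),"knife",ray(c,[[417,156],[393,314]],.024).round(4).tolist())
g=o+.012*u
to([*g,.12],y+np.pi/2);to([*g,.024],y+np.pi/2)
E
```

```text
tip [[0.3499, 0.2895, 0.028], [0.3547, 0.3454, 0.028]] rind [[0.4542, 0.281, 0.074], [0.458, 0.336, 0.074]]
len 0.104206243111138 yaw -4.948246178116068 orig [0.40419011 0.31299145]
wheel [[0.51944855 0.30732606 0.06      ]] knife [[0.3912, 0.4197, 0.024], [0.5558, 0.3908, 0.024]]
row [0.46, -0.43, 4.75, 0.01, -0.01, -0.18]
row [0.46, -0.43, 8.59, 0.01, -0.01, -0.18]
```

```bash
python3 - <<'E'
from h import *
c=shot("wrist");t=shot("top")
print(ray(c,[[98,155]],.05))
for n,P in(("keepcorner",[.3614,.1229,.05]),("wheel top cam",[.5211,.2965,.06])): print(n,proj(c,[P]))
print("wrist est in top crop:",(proj(t,[[.5194,.3073,.06],[.4561,.3085,.074],[.391,.4197,.024]])-130)*2)
s,p,r=st(); print("tcp in wrist",proj(c,[p]),"tcp in top crop",(proj(t,[p])-130)*2)
im=t["pixels"];cv2.imwrite("pics/t2.png",cv2.resize(im[200:400,130:330],None,fx=3,fy=3))
E
```

```text
[[0.35896338 0.13713047 0.05      ]]
keepcorner [[ 82.85505052 159.5302573 ]]
wheel top cam [[301.02022052 309.60401568]]
wrist est in top crop: [[207.9608573  284.24238518]
 [203.46285296 331.21919335]
 [127.87332969 379.78904975]]
tcp in wrist [[316.25113132 314.95288846]] tcp in top crop [[162.91735362 350.98526147]]
```

Call:
send_rows --pt "0.4 -0.2 2.4 0 0 -0.2 1" --pt "0.4 -0.2 4.75 0 0 -0.2 1" --pt "0.4 -0.2 4.75 0 0 -0.2 1"

```text
time_s: 2.85
position: [0.4165, 0.3143, 0.1168]
ee_rot: [-0.003, 0.043, 0.999, -0.003]
contact_force: [-0.4, 0.1, 0.8]
finger_gap: 0.0881
```

```bash
python3 - <<'E'
from h import *
c=shot("wrist","w2.png");print(st()[1])
E
```

```text
[0.41819694 0.31577126 0.11931521]
```

View pics/w2.png

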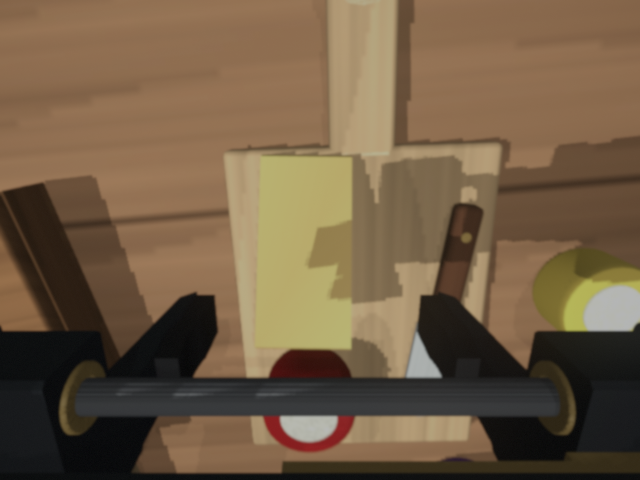

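Closer: the wedge's top corners are rind (256,347), (351,349) and tip (262,156), (352,156), so it sits a little left of the finger mid-line (318).

```bash
python3 - <<'E'
from h import *
c=shot("wrist")
q=ray(c,[[256,347],[351,349]],.074);t=ray(c,[[262,156],[352,156]],.028)
print(q.round(4).tolist(),t.round(4).tolist());d=(q.mean(0)-t.mean(0))[:2];y=np.arctan2(d[1],d[0]);o=(q+t).mean(0)[:2]/2
print(np.hypot(*d),np.degrees(y),o)
p=st()[1]; print("axis:",[proj(c,[[p[0],p[1],z]]).round(0).tolist() for z in(.02,.074,.119,.15)])
s=shot("scene");print("sc wedge wrist-est:",proj(s,[[.5194,.3073,.06],[.5211,.2965,.06]]))
g=o+.012*d/np.hypot(*d);to([*g,.024],y+np.pi/2)
E
```

```text
[[0.4616, 0.2759, 0.074], [0.4677, 0.3315, 0.074]] [[0.3564, 0.2868, 0.028], [0.3612, 0.3421, 0.028]]
0.10636707177469534 -5.794268391808694 [0.41171222 0.30905376]
axis: [[[319.0, 244.0]], [[319.0, 276.0]], [[320.0, 317.0]], [[320.0, 360.0]]]
sc wedge wrist-est: [[354.77510332 208.23929855]
 [352.71367497 209.8993588 ]]
row [-0.16, -0.37, 3.92, 0.03, 0.03, 0.16]
```

Call:
send_rows --pt "-0.1 -0.4 2 0 0 0.15 1" --pt "-0.1 -0.4 3.8 0 0 0.15 1" --pt "-0.1 -0.4 3.8 0 0 0.15 1" --pt "-0.1 -0.4 3.8 0 0 0.15 0.1" --pt "-0.1 -0.4 3.8 0 0 0.15 0.1" --pt "-0.1 -0.4 3.8 0 0 0.15 0.1"

```text
time_s: 3.75
position: [0.4217, 0.3062, 0.0265]
ee_rot: [0.001, 0.051, 0.999, 0.001]
contact_force: [0.4, -0.2, -0.9]
finger_gap: 0.0601
```

```bash
python3 - <<'E'
from h import *
s,p,r=st();print(p,s["finger_gap"],s["contact_force"])
print(r.as_matrix().round(3))
# keeper pose and wedge place
th=np.radians(6.7);kx=np.array([np.cos(th),np.sin(th)]);ky=np.array([-np.sin(th),np.cos(th)])
k=np.array([.485,.009])
g=k+.012*kx-.030*ky
to([p[0],p[1],.2]);to([*g,.2],th+np.pi/2);to([*g,.064],th+np.pi/2)
E
```

```text
[0.42172291 0.30617266 0.02649579] 0.06013010412960574 [ 0.40338995 -0.22513221 -0.92092505]
[[-0.995  0.101  0.002]
 [ 0.101  0.995  0.002]
 [-0.002  0.002 -1.   ]]
row [-0.01, 0.02, -6.94, 0.0, 0.0, 0.0]
row [-4.46, -12.62, -6.96, 0.02, 0.02, -2.5]
row [-4.45, -12.64, -1.52, 0.02, 0.02, -2.5]
```

Call:
send_rows --pt "0 0 0 0 0 0 -0.3" --pt "0 0 0 0 0 0 -0.3" --pt "0 0 0 0 0 0 -0.3" --pt "0 0 -1 0 0 0 -0.3" --pt "0 0 -3 0 0 0 -0.3" --pt "-0.6 -2 -5 0 0 -0.5 -0.3" --pt "-1.2 -4 -7 0 0 -1 -0.3" --pt "-1.9 -6 -7 0 0 -1.5 -0.3"

```text
time_s: 4.75
position: [0.4529, 0.1575, 0.2014]
ee_rot: [0.002, -0.017, 1.0, 0.001]
contact_force: [1.1, -0.3, -1.6]
finger_gap: 0.0555
```

```bash
python3 - <<'E'
from h import *
s,p,r=st();print(p,s["finger_gap"],s["contact_force"])
c=shot("wrist","w3.png")
m=c["pixels"].astype(int);m=((m.min(2)>120)&(m.max(2)-m.min(2)<35)).astype(np.uint8)
for ct in cv2.findContours(m,0,1)[0]:
    if cv2.contourArea(ct)>800: print(cv2.boundingRect(ct))
to([.4994,-.0194,.2],np.radians(96.7))
E
```

```text
[0.45293276 0.1575014  0.2014155 ] 0.05553077439401053 [ 1.1400705  -0.30534857 -1.58220895]
(451, 291, 47, 40)
(522, 253, 64, 77)
(25, 152, 212, 191)
row [-1.66, -6.56, 0.1, -0.1, 0.02, -1.12]
```

View pics/w3.png

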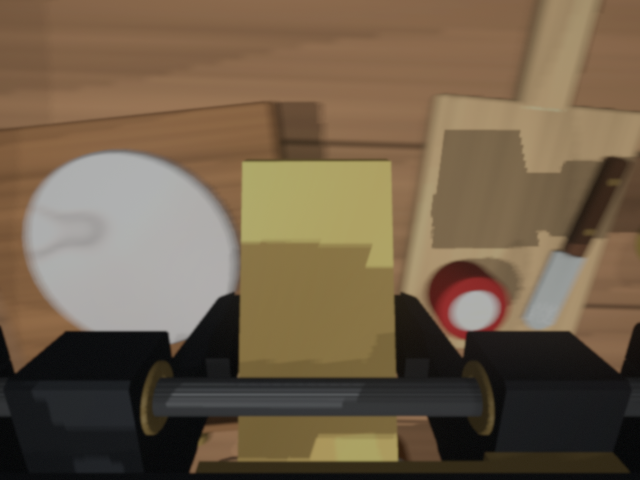

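The wedge is held (gap 55.5 mm), and most of the slab is visible at columns 25-238, rows 152-343.

```bash
cat >> h.py <<'E'
from scipy.optimize import least_squares
def slab(c,rmax=None,box=None,dil=3):
    "robust circle fit of the white slab outline, z=.0545"
    m=c["pixels"].astype(int);m=((m.min(2)>105)&(m.max(2)-m.min(2)<45)).astype(np.uint8)
    if box: b=np.zeros_like(m);b[box[1]:box[3],box[0]:box[2]]=1;m*=b
    ct=max(cv2.findContours(m,0,1)[0],key=cv2.contourArea)
    ct=cv2.convexHull(ct)[:,0].astype(float)
    if box: ct=ct[(ct[:,0]>box[0]+3)&(ct[:,0]<box[2]-4)&(ct[:,1]>box[1]+3)&(ct[:,1]<box[3]-4)]
    w=ray(c,ct,.0545)[:,:2]
    f=least_squares(lambda v:np.hypot(*(w-v[:2]).T)-v[2],[*w.mean(0),.087],loss="soft_l1",f_scale=.001)
    return f.x,np.abs(f.fun).mean(),len(w)
E
python3 - <<'E'
from h import *
c=shot("wrist");print(slab(c,box=(0,130,235,300)))
t=shot("top");print(slab(t,box=(300,230,390,330)))
E
```

```text
(array([0.48498642, 0.00948257, 0.08532629]), np.float64(0.0001396014784786654), 34)
(array([0.48612645, 0.00887051, 0.08581361]), np.float64(0.0014306961233777017), 29)
```

Call:
send_rows --pt "-0.6 -2.3 0 0 0 -0.4 -0.3" --pt "-1.2 -4.6 0 0 0 -0.8 -0.3" --pt "-1.66 -6.56 0.1 -0.1 0 -1.12 -0.3" --pt "-1.66 -6.56 1.5 -0.1 0 -1.12 -0.3" --pt "-1.66 -6.56 3.2 -0.1 0 -1.12 -0.3" --pt "-1.66 -6.56 4.6 -0.1 0 -1.12 -0.3" --pt "-1.66 -6.56 5.2 -0.1 0 -1.12 -0.3" --pt "-1.66 -6.56 5.2 -0.1 0 -1.12 -0.3"

```text
time_s: 5.9
position: [0.4973, -0.0041, 0.0676]
ee_rot: [-0.001, -0.065, 0.998, 0.005]
contact_force: [-0.4, 0.2, -1.6]
finger_gap: 0.0557
```

```bash
python3 - <<'E'
from h import *
s,p,r=st();print(p,s["finger_gap"],s["contact_force"])
to([.4994,-.0194,.0645],np.radians(96.7))
E
```

```text
[ 0.49726377 -0.00407029  0.067567  ] 0.05565781074275675 [-0.38643915  0.20616945 -1.58463671]
row [-0.01, -0.62, 0.12, 0.11, -0.03, 0.15]
```

Call:
send_rows --pt "0 0 0 0 0 0 -0.3" --pt "0 0 0 0 0 0 -0.3"

```text
time_s: 6.15
position: [0.4987, -0.0052, 0.0696]
ee_rot: [0.001, -0.064, 0.998, 0.004]
contact_force: [0.9, 0.4, -1.7]
finger_gap: 0.0555
```

```bash
python3 - <<'E'
from h import *
s,p,r=st();print(p,s["dq"].round(3))
to([.4994,-.0194,.0645],np.radians(96.7))
E
```

```text
[ 0.49872581 -0.00521381  0.06956509] [ 0.004 -0.002  0.003  0.002 -0.    -0.003  0.   ]
row [0.05, -0.57, 0.2, 0.1, 0.02, 0.13]
```

Call:
send_rows --pt "0.05 -0.57 0 0.1 0 0.13 -0.3" --pt "0.05 -0.57 0.12 0.1 0 0.13 -0.3" --pt "0.05 -0.57 0.2 0.1 0 0.13 -0.3" --pt "0.05 -0.57 0.2 0.1 0 0.13 -0.3"

```text
time_s: 6.65
position: [0.4988, -0.0203, 0.0642]
ee_rot: [0.0, -0.058, 0.998, -0.0]
contact_force: [-1.4, -1.7, 4.9]
finger_gap: 0.0558
```

Call:
send_rows --pt "0 0 0 0 0 0 0.6" --pt "0 0 0 0 0 0 0.8" --pt "0 0 0 0 0 0 0.8" --pt "0 0 -1 0 0 0 0.8" --pt "0 0 -3 0 0 0 1" --pt "0 0.5 -5 0 0 0 1" --pt "-0.3 2 -5.6 0 0 2 1" --pt "-0.8 4 -5.6 0 0 4 1"

```text
time_s: 7.65
position: [0.5079, 0.0815, 0.2051]
ee_rot: [0.002, 0.121, 0.993, 0.0]
contact_force: [0.6, 0.3, -0.7]
finger_gap: 0.0878
```

Call:
send_rows --pt "-1.0 2.1 0 0 0 2 1" --pt "-2 4.2 0 0 0 4 1" --pt "-3 6.2 0 0 0 6 1" --pt "-4 7.8 0 0 0 8 1" --pt "-4 7.8 0 0 0 10 1" --pt "-4 7.8 0 0 0 12 1" --pt "-4 7.8 0 0 0 14 1" --pt "-4 7.8 0 0 0 14 1"

```text
time_s: 8.65
position: [0.6487, 0.249, 0.2033]
ee_rot: [0.0, 0.664, 0.748, -0.0]
contact_force: [0.1, 0.5, -0.0]
finger_gap: 0.0877
```

```bash
python3 - <<'E'
from h import *
s,p,r=st();print(p,r.as_matrix().round(2).tolist(),s["joints"].round(2),s["dq"].round(2))
c=shot("wrist","w4.png")
m=cv2.inRange(cv2.cvtColor(c["pixels"],cv2.COLOR_BGR2HSV),(0,0,150),(179,60,255))
h=cv2.cvtColor(c["pixels"],cv2.COLOR_BGR2HSV);red=(((h[...,0]<6)|(h[...,0]>174))&(h[...,1]>150)&(h[...,2]>80)).astype(np.uint8)
ct=max(cv2.findContours(red,0,1)[0],key=cv2.contourArea);print("red",cv2.boundingRect(ct),cv2.contourArea(ct))
for q in("wheel",):print([([round(float(v)) for v in d["bbox"]],round(d["p"],2)) for d in look_for("wrist",q)[:4]])
E
```

```text
[0.64871944 0.2489917  0.20333421] [[-0.12, 0.99, -0.0], [0.99, 0.12, -0.0], [-0.0, -0.0, -1.0]] [-0.44  0.82  0.02  1.37 -0.02  0.95 -0.3 ] [ 0.02 -0.   -0.03  0.    0.02  0.    0.05]
red (121, 98, 91, 84) 5540.0
[([320, 0, 86, 51], 0.88), ([121, 99, 93, 86], 0.63)]
```

View pics/w4.png

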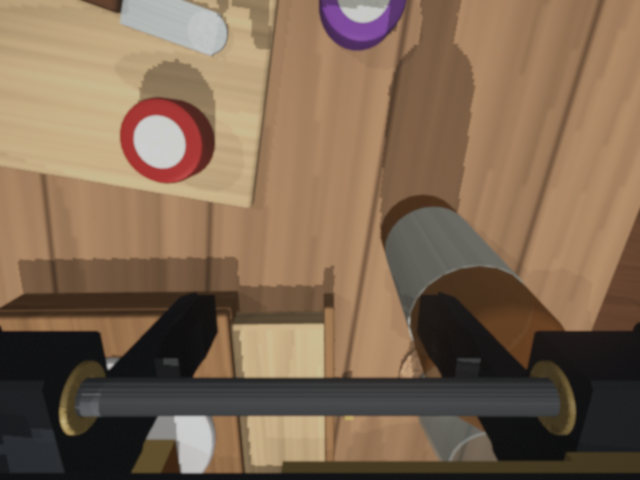

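The red wheel's label is at (160,142), and the tool overshot toward +x near the bottle (right side of the picture). No contact force shows, so I'm backing away along -x.

```bash
python3 - <<'E'
from h import *
c=shot("wrist");w=ray(c,[[160,142]],.06)[0];print(w)
to([w[0],w[1],.2],np.radians(6.7))
t=shot("top");print([([round(float(v)) for v in d["bbox"]],round(d["p"],2)) for d in look_for("top","bottle")[:2]])
E
```

```text
[0.52501202 0.29835703 0.06      ]
row [2.56, -4.69, 0.14, -0.0, -0.0, 0.03]
[([256, 158, 22, 51], 0.85)]
```

Call:
send_rows --pt "0 -2 0 0 0 0 1" --pt "0.5 -4 0 0 0 0 1" --pt "2 -4.69 1 0 0 0 1" --pt "2.56 -4.69 3 0 0 0 1" --pt "2.56 -4.69 3 0 0 0 1"

```text
time_s: 9.52
position: [0.5224, 0.2985, 0.1259]
ee_rot: [-0.001, 0.664, 0.748, -0.003]
contact_force: [0.3, 0.0, 1.5]
finger_gap: 0.088
```

```bash
python3 - <<'E'
from h import *
s,p,r=st();print(p,s["dq"].round(2))
c=shot("wrist")
h=cv2.cvtColor(c["pixels"],cv2.COLOR_BGR2HSV);red=(((h[...,0]<6)|(h[...,0]>174))&(h[...,1]>150)&(h[...,2]>80)).astype(np.uint8)
ct=max(cv2.findContours(red,0,1)[0],key=cv2.contourArea);b=cv2.boundingRect(ct);print(b)
white=((h[...,1]<50)&(h[...,2]>140)).astype(np.uint8);x,y,w,hh=b;mask=np.zeros_like(white);mask[y:y+hh,x:x+w]=1
M=cv2.moments(white*mask);px=[M["m10"]/M["m00"],M["m01"]/M["m00"]];print(px);W=ray(c,[px],.06)[0];print(W)
to([W[0],W[1],.025],np.radians(6.7))
E
```

```text
[0.52240773 0.298458   0.1258957 ] [ 0.03 -0.07  0.05 -0.04  0.01  0.03  0.  ]
(272, 209, 100, 95)
[321.70269348789634, 259.127514490283]
[0.52457913 0.29900328 0.06      ]
row [0.06, 0.01, 4.12, -0.03, 0.02, 0.0]
```

Call:
send_rows --pt "0 0.05 2 0 0 0 1" --pt "0 0.05 4 0 0 0 1" --pt "0 0.05 4 0 0 0 1" --pt "0 0.05 4 0 0 0 -0.2" --pt "0 0.05 4 0 0 0 -0.2" --pt "0 0.05 4 0 0 0 -0.2" --pt "0 0.05 4 0 0 0 -0.2"

```text
time_s: 10.45
position: [0.5273, 0.2991, 0.0309]
ee_rot: [0.0, 0.665, 0.747, 0.001]
contact_force: [-2.0, -0.8, 8.5]
finger_gap: 0.0634
```

```bash
python3 - <<'E'
from h import *
s,p,r=st();print(p,s["finger_gap"])
th=np.radians(6.7);kx=np.array([np.cos(th),np.sin(th)]);ky=np.array([-np.sin(th),np.cos(th)]);k=np.array([.485,.009])
g=k+.045*ky;print(g)
to([p[0],p[1],.2]);to([*g,.2],th);to([*g,p[2]+.039],th)
E
```

```text
[0.52725808 0.29911687 0.0308754 ] 0.06343286280479403
[0.47974982 0.05369268]
row [0.01, 0.02, -6.76, 0.0, 0.0, 0.0]
row [-9.52, -3.01, -6.78, 0.03, -0.01, -0.01]
row [-9.53, -3.02, -1.58, 0.03, -0.01, -0.01]
```

Call:
send_rows --pt "0 0 -1.5 0 0 0 -0.2" --pt "0 0 -3.8 0 0 0 -0.2" --pt "-1.8 -0.6 -5.5 0 0 0 -0.2" --pt "-4.2 -1.2 -5.5 0 0 0 -0.2" --pt "-6.5 -2.1 -5.5 0 0 0 -0.2" --pt "-8.8 -2.8 -5.5 0 0 0 -0.2" --pt "-9.5 -3 -5 0 0 0 -0.2" --pt "-9.5 -3 -4.5 0 0 0 -0.2"

```text
time_s: 11.45
position: [0.4801, 0.0523, 0.1416]
ee_rot: [0.001, 0.666, 0.746, 0.001]
contact_force: [-0.4, 1.1, -1.3]
finger_gap: 0.0634
```

Call:
send_rows --pt "0 0 1 0 0 0 -0.2" --pt "0 0 1.8 0 0 0 -0.2" --pt "0 0 2.4 0 0 0 -0.2" --pt "0 0 2.4 0 0 0 -0.2"

```text
time_s: 11.95
position: [0.4794, 0.0551, 0.0803]
ee_rot: [-0.001, 0.664, 0.748, -0.0]
contact_force: [-1.1, -0.1, -0.9]
finger_gap: 0.0638
```

```bash
python3 - <<'E'
from h import *
s,p,r=st();print(p,s["finger_gap"],s["contact_force"])
to([.4797,.0537,.069],np.radians(6.7))
E
```

```text
[0.47936398 0.05514767 0.08027792] 0.063832384139209 [-1.06302337 -0.05825077 -0.87177841]
row [-0.06, 0.01, 0.45, -0.01, -0.01, 0.01]
```

Call:
send_rows --pt "0 0 0.25 0 0 0 -0.2" --pt "0 0 0.4 0 0 0 -0.2" --pt "0 0 0.45 0 0 0 -0.2" --pt "0 0 0.45 0 0 0 -0.2"

```text
time_s: 12.45
position: [0.4797, 0.054, 0.07]
ee_rot: [0.0, 0.665, 0.747, 0.0]
contact_force: [-0.6, 0.8, -0.3]
finger_gap: 0.0636
```

Call:
send_rows --pt "0 0 0.1 0 0 0 -0.2" --pt "0 0 0.15 0 0 0 -0.2" --pt "0 0 0.15 0 0 0 -0.2"

```text
time_s: 12.82
position: [0.4799, 0.054, 0.0687]
ee_rot: [0.001, 0.665, 0.747, 0.001]
contact_force: [-4.8, -1.7, 28.7]
finger_gap: 0.0633
```

Call:
send_rows --pt "0 0 -0.13 0 0 0 -0.2" --pt "0 0 -0.13 0 0 0 0.6" --pt "0 0 -0.13 0 0 0 0.9" --pt "0 0 -0.5 0 0 0 1" --pt "0 0 -2.5 0 0 0 1" --pt "0 0 -4.8 0 0 0 1" --pt "-1.5 0 -6.5 0 0 0 1" --pt "-3.5 -0.5 -7.7 0 0 0 1"

```text
time_s: 13.82
position: [0.4787, -0.0342, 0.2613]
ee_rot: [0.002, 0.664, 0.748, 0.002]
contact_force: [0.0, -0.2, 0.2]
finger_gap: 0.0883
```

Call:
send_rows --pt "-2.3 -0.5 0 0 0 0 1" --pt "-4.6 -1 0 0 0 0 1" --pt "-6.9 -1.6 0 0 0 0 1" --pt "-9.2 -2.2 0 0 0 0 1" --pt "-11 -2.6 0 0 0 0 1" --pt "-11 -2.6 0 0 0 0 1"

```text
time_s: 14.58
position: [0.4427, -0.3196, 0.2587]
ee_rot: [0.001, 0.668, 0.744, -0.001]
contact_force: [0.3, 0.8, 0.3]
finger_gap: 0.0878
```

```bash
python3 - <<'E'
from h import *
s,p,r=st();print(p,s["joints"].round(2),s["dq"].round(2))
c=shot("wrist","w5.png");t=shot("top","t5.png")
print("slab",slab(t,box=(300,230,390,330)))
for q in("dome","dome_knob"): print([([round(float(v)) for v in d["bbox"]],round(d["p"],2)) for d in look_for("wrist",q)[:2]])
a=cv2.resize(c["pixels"],(400,300));b=cv2.resize(t["pixels"][200:350,280:480],(400,300));cv2.imwrite("pics/v5.png",np.hstack([a,b]))
E
```

```text
[ 0.44271886 -0.31955904  0.25869617] [ 0.59  0.56 -0.08  1.79  0.06  0.8   0.59] [-0.06 -0.02 -0.07  0.05 -0.03 -0.   -0.02]
slab (array([0.48647903, 0.00982821, 0.08550929]), np.float64(0.0003137402684196381), 34)
[([229, 137, 204, 214], 0.78)]
[([230, 142, 204, 205], 0.64)]
```

View pics/v5.png

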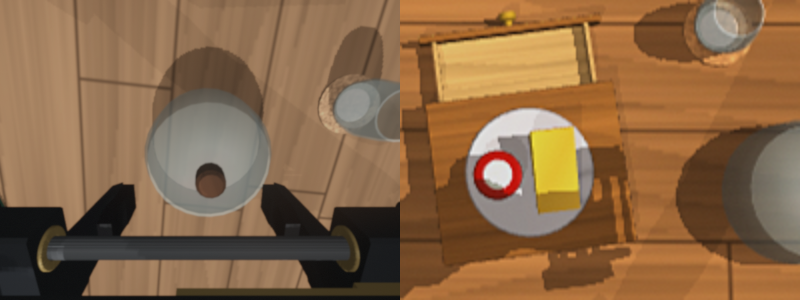

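Wrist (left half): dome rim circle at about columns 146-271, knob top at (210,180) in half-scale. Top (right half): wheel (497,175) and wedge (555,170) both lie flat and separate on the slab.

```bash
python3 - <<'E'
from h import *
c=shot("wrist");t=shot("top")
g=cv2.cvtColor(c["pixels"],cv2.COLOR_BGR2HSV);R0=c["pixels"][230:330,290:385].astype(int)
d=(R0[...,2]<110)&(R0[...,2]-R0[...,0]>20);d=cv2.morphologyEx(d.astype(np.uint8),cv2.MORPH_OPEN,np.ones((3,3)))
ct=max(cv2.findContours(d,0,1)[0],key=cv2.contourArea);print("knob px",cv2.boundingRect(ct),cv2.minEnclosingCircle(ct))
b=cv2.boundingRect(ct);kp=[290+b[0]+b[2]/2,230+b[1]+b[3]/2]
print("knob",ray(c,[kp],.155),"rim",ray(c,[[208.5*1.6,152*1.6]],.0))
print("circ rim px for knob est:",[ (proj(c,[[.4597+.098*np.cos(a),-.3584+.098*np.sin(a),.0] for a in np.linspace(0,6.28,60)])/1.6).min(0).round(0),(proj(c,[[.4597+.098*np.cos(a),-.3584+.098*np.sin(a),.0] for a in np.linspace(0,6.28,60)])/1.6).max(0).round(0)])
k=np.array([.4855,.0093]);th=np.radians(6.7);B=np.array([[np.cos(th),np.sin(th)],[-np.sin(th),np.cos(th)]])
f=lambda x,y:[(x-400)/2+280,y/2+200]
print("wheel k",B@(ray(t,[f(497,175)],.098)[0,:2]-k),"wedge rind",[B@(ray(t,[f(*q)],.112)[0,:2]-k) for q in((530,131),(573,127))],"tip",[B@(ray(t,[f(*q)],.066)[0,:2]-k) for q in((540,213),(581,207))])
E
```

```text
knob px (18, 53, 48, 43) ((41.15217208862305, 73.5), 24.103395462036133)
knob [[ 0.4619427  -0.36102637  0.155     ]] rim [[ 0.4702295  -0.36387071  0.        ]]
circ rim px for knob est: [array([149.,  93.]), array([258., 197.])]
wheel k [-0.00266688  0.04466682] wedge rind [array([ 0.0481215 , -0.00375875]), array([ 0.04706946, -0.05946612])] tip [array([-0.05736003, -0.00684056]), array([-0.05558421, -0.06174323])]
```

```bash
python3 - <<'E'
from h import *
to([.462,-.361,.2],np.radians(6.7))
E
```

```text
row [-1.98, 0.44, 2.35, 0.01, -0.01, 0.03]
```

Call:
send_rows --pt "-1 0.2 0.6 0 0 0 1" --pt "-1.98 0.44 1.5 0 0 0 1" --pt "-1.98 0.44 2.35 0 0 0 1" --pt "-1.98 0.44 2.35 0 0 0 1" --pt "-1.98 0.44 2.35 0 0 0 1"

```text
time_s: 15.5
position: [0.4621, -0.3622, 0.2006]
ee_rot: [0.0, 0.664, 0.748, 0.0]
contact_force: [0.1, 0.3, -0.9]
finger_gap: 0.0881
```

```bash
python3 - <<'E'
from h import *
s,p,r=st();print(p,s["dq"].round(2))
c=shot("wrist","w6.png")
R0=c["pixels"][180:380,230:410].astype(int)
d=(R0[...,2]<120)&(R0[...,2]-R0[...,0]>22);d=cv2.morphologyEx(d.astype(np.uint8),cv2.MORPH_OPEN,np.ones((3,3)))
ct=max(cv2.findContours(d,0,1)[0],key=cv2.contourArea);b=cv2.boundingRect(ct);print(b)
print(ray(c,[[230+b[0]+b[2]/2,180+b[1]+b[3]/2],[230+b[0],180+b[1]+b[3]/2],[230+b[0]+b[2],180+b[1]+b[3]/2]],.161))
print("axis px",proj(c,[[p[0],p[1],.161]]))
E
```

```text
[ 0.46212541 -0.36218776  0.20064826] [ 0.   -0.01  0.   -0.01  0.   -0.    0.  ]
(53, 59, 65, 61)
[[ 0.46067706 -0.35778179  0.161     ]
 [ 0.44355419 -0.35980694  0.161     ]
 [ 0.47780572 -0.35575595  0.161     ]]
axis px [[317.22772929 277.38401188]]
```

View pics/w6.png

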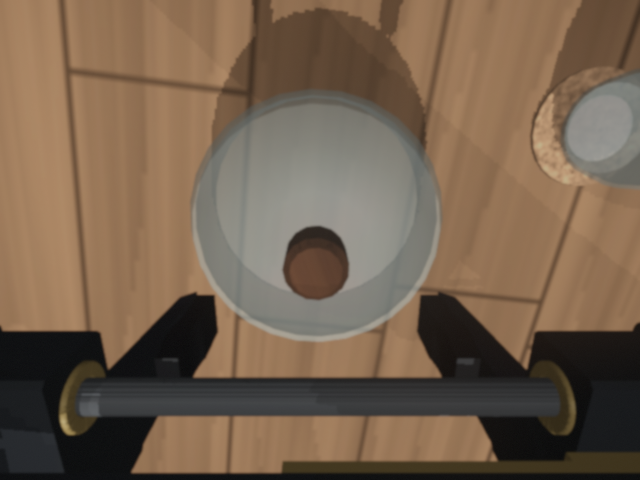

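Knob top face is at (316,267), about 10 px above the gripper axis (row 277), so I shift +4.5 mm along tool x and grasp.

Call:
send_rows --pt "0.17 -0.05 1 0 0 0 1" --pt "0.17 -0.05 2.3 0 0 0 1" --pt "0.17 -0.05 2.65 0 0 0 1" --pt "0.17 -0.05 2.65 0 0 0 1" --pt "0.17 -0.05 2.65 0 0 0 -0.5" --pt "0.17 -0.05 2.65 0 0 0 -0.5" --pt "0.17 -0.05 2.65 0 0 0 -0.5" --pt "0.17 -0.05 2.65 0 0 0 -0.5" --newtons 40

```text
time_s: 16.55
position: [0.4598, -0.3589, 0.1338]
ee_rot: [0.0, 0.665, 0.747, 0.0]
contact_force: [0.3, 0.1, -0.8]
finger_gap: 0.0501
```

```bash
python3 - <<'E'
from h import *
s,p,r=st();print(p,s["finger_gap"],s["contact_force"])
E
```

```text
[ 0.45983355 -0.35887581  0.13383238] 0.05007019912056897 [ 0.28534439  0.05926216 -0.84824697]
```

Call:
send_rows --pt "0 0 0 0 0 0 -0.5" --pt "0 0 0 0 0 0 -0.5" --pt "0 0 0 0 0 0 -0.5" --pt "0 0 -0.5 0 0 0 -0.5" --pt "0 0 -1.5 0 0 0 -0.5" --pt "0 0 -3 0 0 0 -0.5" --pt "0 0 -4.5 0 0 0 -0.5" --pt "0 0 -6 0 0 0 -0.5"

```text
time_s: 17.55
position: [0.4578, -0.3584, 0.2844]
ee_rot: [-0.002, 0.665, 0.747, -0.0]
contact_force: [0.6, -0.8, -6.6]
finger_gap: 0.0351
```

Call:
send_rows --pt "0.4 0.1 -0.8 0 0 0 -0.5" --pt "1.4 0.3 -0.8 0 0 0 -0.5" --pt "2.9 0.6 -0.8 0 0 0 -0.5" --pt "4.5 0.9 -0.8 0 0 0 -0.5" --pt "6.1 1.2 -0.8 0 0 0 -0.5" --pt "7.7 1.5 -0.8 0 0 0 -0.5" --pt "9.3 1.8 -0.8 0 0 0 -0.5" --pt "10.9 2.1 -0.8 0 0 0 -0.5"

```text
time_s: 18.55
position: [0.4784, -0.0812, 0.3035]
ee_rot: [-0.001, 0.665, 0.747, -0.001]
contact_force: [0.4, -0.5, -6.4]
finger_gap: 0.0349
```

Call:
send_rows --pt "1.4 0.25 0 0 0 0 -0.5" --pt "2.6 0.45 0 0 0 0 -0.5" --pt "3.3 0.6 0 0 0 0 -0.5" --pt "3.6 0.65 0 0 0 0 -0.5" --pt "3.6 0.65 0 0 0 0 -0.5" --pt "3.6 0.65 0 0 0 0 -0.5"

```text
time_s: 19.3
position: [0.4857, 0.0076, 0.3036]
ee_rot: [0.0, 0.666, 0.746, -0.0]
contact_force: [-0.0, 0.1, -5.2]
finger_gap: 0.0346
```

```bash
python3 - <<'E'
from h import *
s,p,r=st();print(p,s["finger_gap"],s["contact_force"],s["wrist_torque"],s["dq"].round(2));print(r.as_matrix().round(3).tolist())
c=shot("wrist","w7.png");t=shot("top","t7.png");sc=shot("scene","s7.png")
a=cv2.resize(c["pixels"],(400,300));b=cv2.resize(sc["pixels"][140:320,200:440],(400,300));cv2.imwrite("pics/v7.png",np.hstack([a,b]))
to([.4855,.0093,p[2]],np.radians(6.7))
E
```

```text
[0.48565837 0.00760795 0.30356692] 0.03456716895584933 [-0.01214227  0.12464141 -5.23770316] [-0.06685265  0.03771539  0.04230549] [ 0.  0. -0. -0. -0. -0. -0.]
[[-0.114, 0.993, -0.0], [0.993, 0.114, -0.001], [-0.001, -0.0, -1.0]]
row [0.05, -0.01, 0.0, 0.0, 0.0, -0.03]
```

View pics/v7.png

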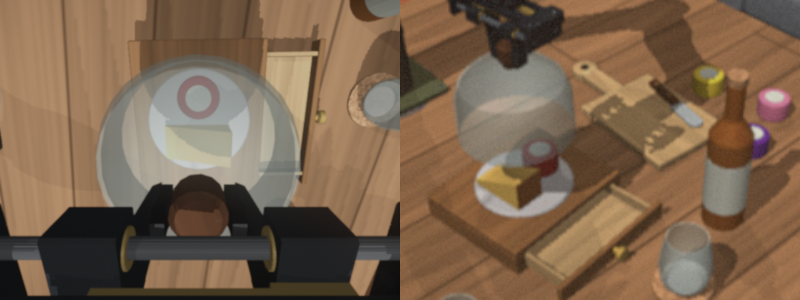

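Dome held upright over the board (half-scale rim columns 97-300, top row 57). The slab with both cheeses shows below it at columns 150-248. Comparing predicted outlines with the picture:

```bash
python3 - <<'E'
from h import *
c=shot("wrist");p=st()[1];a=np.linspace(0,2*np.pi,200)
im=c["pixels"].copy();rz=p[2]-.1338
for (x,y,z,r,col) in((p[0],p[1]+.001,rz,.098,(0,0,255)),(.4855,.0093,.0545,.0865,(255,0,0))):
    q=proj(c,np.c_[x+r*np.cos(a),y+r*np.sin(a),np.full(200,z)]);print(q.min(0).round(1),q.max(0).round(1))
    cv2.polylines(im,[q.round().astype(int)],True,col,1)
cv2.imwrite("pics/v8.png",im[60:380,130:510])
E
```

```text
[189.6  90.2] [445.1 337.3]
[235.4 110.9] [398.4 272.2]
```

View pics/v8.png

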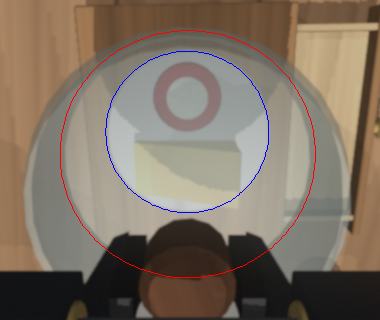

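The drawn slab circle matches the slab in the picture, and the rim's upper edge agrees too, so I lower the dome.

Call:
send_rows --pt "0.03 0 0.5 0 0 0 -0.5" --pt "0.03 0 1.3 0 0 0 -0.5" --pt "0.03 0 2.1 0 0 0 -0.5" --pt "0.03 0 2.9 0 0 0 -0.5" --pt "0.03 0 3.6 0 0 0 -0.5" --pt "0.03 0 4.1 0 0 0 -0.5" --pt "0.03 0 4.35 0 0 0 -0.5" --pt "0.03 0 4.35 0 0 0 -0.5"

```text
time_s: 20.5
position: [0.4857, 0.01, 0.1947]
ee_rot: [-0.0, 0.665, 0.747, 0.0]
contact_force: [-0.2, -0.2, -6.1]
finger_gap: 0.0352
```

Call:
send_rows --pt "0 0 0.12 0 0 0 -0.5" --pt "0 0 0.24 0 0 0 -0.5" --pt "0 0 0.24 0 0 0 -0.5"

```text
time_s: 20.88
position: [0.4858, 0.01, 0.1889]
ee_rot: [0.0, 0.665, 0.747, 0.0]
contact_force: [0.1, 0.3, -5.0]
finger_gap: 0.0347
```

Call:
send_rows --pt "0 0 0.08 0 0 0 -0.5" --pt "0 0 0.14 0 0 0 -0.5" --pt "0 0 0.14 0 0 0 -0.5"

```text
time_s: 21.25
position: [0.4857, 0.01, 0.1853]
ee_rot: [0.0, 0.665, 0.747, 0.0]
contact_force: [-0.3, -0.6, -5.6]
finger_gap: 0.0347
```

Call:
send_rows --pt "0 0 0.05 0 0 0 -0.5" --pt "0 0 0.08 0 0 0 -0.5" --pt "0 0 0.08 0 0 0 -0.5"

```text
time_s: 21.62
position: [0.4858, 0.01, 0.1836]
ee_rot: [0.0, 0.665, 0.747, 0.0]
contact_force: [-0.4, 0.3, -1.5]
finger_gap: 0.035
```

Call:
send_rows --pt "0 0 0.05 0 0 0 -0.5" --pt "0 0 0.05 0 0 0 0" --pt "0 0 0.05 0 0 0 0.7" --pt "0 0 0.05 0 0 0 0.8" --pt "0 0 -0.5 0 0 0 0.8" --pt "0 0 -2 0 0 0 0.8" --pt "0 0 -3 0 0 0 0.8" --pt "0 0 -3 0 0 0 0.8"

```text
time_s: 22.62
position: [0.4872, 0.0101, 0.2607]
ee_rot: [0.002, 0.665, 0.747, 0.002]
contact_force: [0.7, -0.7, -0.9]
finger_gap: 0.079
```

```bash
python3 - <<'E'
from h import *
s,p,r=st();print(p,s["finger_gap"])
t=shot("top","t9.png");a=np.linspace(0,2*np.pi,100)
to([.41,.39,.2],np.radians(79.5))
E
```

```text
[0.48720015 0.01006367 0.26066369] 0.07897972119377301
row [15.45, -1.27, 2.37, 0.03, 0.02, -14.57]
```

Call:
send_rows --pt "2 -0.1 0 0 0 -1.5 0.6" --pt "4 -0.3 0 0 0 -3 0.3" --pt "6 -0.5 0 0 0 -5 0" --pt "8 -0.7 0 0 0 -7 0" --pt "10 -0.8 0 0 0 -9 0" --pt "12 -1 0 0 0 -11 0" --pt "14 -1.2 0.8 0 0 -13 0" --pt "15.45 -1.27 1.8 0 0 -14.57 0"

```text
time_s: 23.68
position: [0.4081, 0.3922, 0.2122]
ee_rot: [-0.0, 0.088, 0.996, 0.0]
contact_force: [0.5, 0.3, -0.1]
finger_gap: 0.0441
```

Call:
send_rows --pt "0 0 0 0 -2 0 0" --pt "0 0 0 0 -4 0 0" --pt "0 0 0 0 -4 0 0" --pt "0 0 0 0 -4 0 0"

```text
time_s: 24.18
position: [0.4095, 0.3895, 0.2129]
ee_rot: [0.172, 0.09, 0.981, -0.017]
contact_force: [-0.1, -1.2, -0.4]
finger_gap: 0.0445
```

```bash
python3 - <<'E'
from h import *
s,p,r=st();print(p,s["finger_gap"],s["joints"].round(2));print(r.as_matrix().round(3).tolist())
c=shot("wrist","w10.png");print([([round(float(v)) for v in d["bbox"]],round(d["p"],2)) for d in look_for("wrist","knife")[:2]])
a=cv2.resize(c["pixels"],(480,360));t=cv2.imread("pics/t9.png");b=cv2.resize(t[215:335,290:400],(320,349));b=np.vstack([b,np.zeros((11,320,3),np.uint8)])
cv2.imwrite("pics/v10.png",np.hstack([a,b]))
E
```

```text
[0.40947922 0.38945157 0.21290549] 0.044537584623247785 [-0.98  0.61 -0.08  1.97  0.73  0.57 -0.27]
[[-0.924, 0.182, 0.335], [0.17, 0.983, -0.064], [-0.341, -0.002, -0.94]]
[([322, 114, 34, 161], 0.71)]
```

View pics/v10.png

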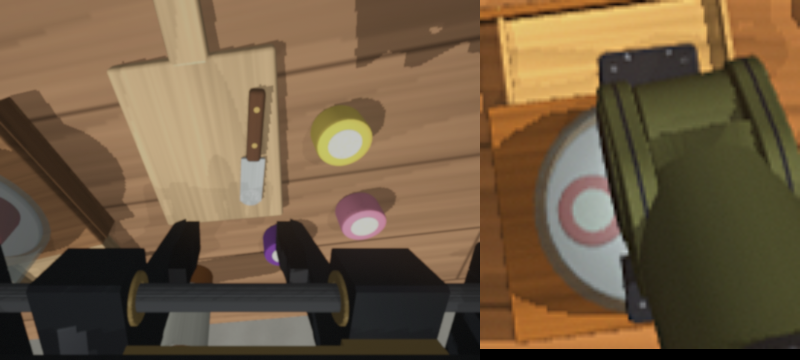

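Tilted wrist view (scaled ×0.75): knife handle end (258,89), handle/blade joint (253,158), blade tip (250,204). The top half shows the dome seated concentrically, partly hidden by the arm.

```bash
cat > kn.py <<'E'
from h import *
c=shot("wrist");h=cv2.cvtColor(c["pixels"],cv2.COLOR_BGR2HSV)
a=[(322,114,34,161)]
b=look_for("wrist","knife");b=[float(v) for v in b[0]["bbox"]] if b else a[0]
x,y,w,hh=[int(v) for v in b]
m=np.zeros(h.shape[:2],np.uint8);m[max(0,y-8):y+hh+8,max(0,x-8):x+w+8]=1
bgr=c["pixels"].astype(int)
# dark wooden handle: dark & reddish
d=(m>0)&(bgr[...,2]<125)&(bgr[...,0]<60)&(bgr[...,2]-bgr[...,0]>25)
d=cv2.morphologyEx(d.astype(np.uint8),cv2.MORPH_OPEN,np.ones((3,3)))
ct=max(cv2.findContours(d,0,1)[0],key=cv2.contourArea);print("bbox",b,"area",cv2.contourArea(ct),cv2.boundingRect(ct))
q=ct[:,0].astype(float);W=ray(c,q,.031)[:,:2]
(rc,(l1,l2),an)=cv2.minAreaRect((W*1000).astype(np.float32));B=cv2.boxPoints((rc,(l1,l2),an))/1000
print("handle rect mm",np.round(rc,1),round(l1,1),round(l2,1),"corners",B.round(4).tolist())
v,x0=cv2.fitLine((W*1000).astype(np.float32),2,0,.01,.01).ravel()[:2],None
print("yaw",np.degrees(np.arctan2(v[1],v[0])))
E
python3 kn.py; python3 - <<'E'
from h import *
c=shot("wrist");w=ray(c,[[344,119],[337,211],[335,272]],.026);print(w.round(4).tolist(),np.degrees(np.arctan2(*(w[1]-w[0])[1::-1])))
E
```

```text
bbox [321.7, 111.0, 35.9, 160.7] area 1794.0 (330, 114, 25, 97)
handle rect mm [436.  404.7] 17.0 89.3 corners [[0.3905999958515167, 0.4050999879837036], [0.4781000018119812, 0.38760000467300415], [0.4814000129699707, 0.4043000042438507], [0.3939000070095062, 0.42179998755455017]]
yaw -11.314888
[[0.3983, 0.4127, 0.026], [0.4841, 0.3937, 0.026], [0.561, 0.3795, 0.026]] -12.502745423045505
```

```bash
cat >> h.py <<'E'
def to2(xyz,yaw,tilt):
    "tool y at yaw (deg, no flip), turned about tool y by -tilt deg"
    s,p,r=st();y=np.array([np.cos(np.radians(yaw)),np.sin(np.radians(yaw)),0]);z=np.array([0,0,-1.]);x=np.cross(y,z)
    G=R.from_matrix(np.c_[x,y,z])*R.from_rotvec([0,-np.radians(tilt),0])
    print("row",np.round(np.r_[r.inv().apply(np.array(xyz)-p)/.025,np.degrees((r.inv()*G).as_rotvec())/5],2).tolist())
E
python3 - <<'E'
from h import *
to2([.400,.411,.11],78.7,20)
E
```

```text
row [1.99, 0.8, 3.68, 0.04, -0.0, 0.1]
```

Call:
send_rows --pt "0.7 0.3 1.3 0 0 0.1 0.1" --pt "1.4 0.6 2.6 0 0 0.1 0.1" --pt "2 0.8 3.7 0 0 0.1 0.1" --pt "2 0.8 3.7 0 0 0.1 0.1" --pt "2 0.8 3.7 0 0 0.1 0.1" --newtons 40

```text
time_s: 25.05
position: [0.3992, 0.4118, 0.1103]
ee_rot: [0.174, 0.095, 0.98, -0.015]
contact_force: [1.2, -0.5, 0.4]
finger_gap: 0.0485
```

```bash
python3 kn.py; python3 - <<'E'
from h import *
c=shot("wrist","w11.png");s,p,r=st();print(p,s["dq"].round(2))
E
```

```text
bbox [299.3, 196.2, 36.3, 165.6] area 2678.0 (304, 198, 28, 109)
handle rect mm [434.7 405.6] 17.9 93.0 corners [[0.3874000012874603, 0.4066999852657318], [0.478300005197525, 0.3869999945163727], [0.4821000099182129, 0.4043999910354614], [0.3912000060081482, 0.42419999837875366]]
yaw -11.486594
[0.39904833 0.41236018 0.11083554] [-0.01  0.    0.    0.    0.   -0.   -0.  ]
```

```bash
python3 - <<'E'
from h import *
to2([.407,.4108,.0235],78.5,20)
E
```

```text
row [0.89, -0.02, 3.39, 0.09, 0.01, 0.06]
```

Call:
send_rows --pt "0.45 0 1.7 0.1 0 0 0.1" --pt "0.8 0 3 0.1 0 0 0.1" --pt "0.89 0 3.39 0.1 0 0 0.1" --pt "0.89 0 3.39 0.1 0 0 0.1" --pt "0.89 0 3.39 0.1 0 0 -0.9" --pt "0.89 0 3.39 0.1 0 0 -0.9" --pt "0.89 0 3.39 0.1 0 0 -0.9" --pt "0.89 0 3.39 0.1 0 0 -0.9"

```text
time_s: 26.2
position: [0.4062, 0.4113, 0.0227]
ee_rot: [0.173, 0.095, 0.98, -0.019]
contact_force: [-1.2, -0.6, 4.2]
finger_gap: 0.0178
```

Call:
send_rows --pt "0 0 0 0 0 0 -0.9" --pt "0 0 0 0 0 0 -0.9" --pt "0 0 0 0 0 0 -0.9"

```text
time_s: 26.58
position: [0.4062, 0.4113, 0.0227]
ee_rot: [0.173, 0.095, 0.98, -0.019]
contact_force: [-1.6, 0.1, 5.4]
finger_gap: 0.0175
```

Call:
send_rows --pt "-0.2 0 -0.5 0 0 0 -0.9" --pt "-0.6 0 -1.6 0 0 0 -0.9" --pt "-1.2 0 -3.3 0 0 0 -0.9" --pt "-1.9 0 -5.2 0 0 0 -0.9" --pt "-2.4 0 -6.6 0 0 0 -0.9" --pt "-2.73 0 -7.5 0 0 0 -0.9" --pt "-2.73 0 -7.5 0 0 0 -0.9" --newtons 50

```text
time_s: 27.45
position: [0.4067, 0.4126, 0.223]
ee_rot: [0.173, 0.096, 0.98, -0.018]
contact_force: [-0.0, -0.0, -1.5]
finger_gap: 0.0172
```

```bash
python3 - <<'E'
from h import *
s,p,r=st();print(p,s["finger_gap"],s["contact_force"],s["joints"].round(2))
c=shot("wrist","w12.png");bgr=c["pixels"].astype(int)
# where is knife in image: bbox, and expected projection if level
u=np.array([np.cos(np.radians(-11.5)),np.sin(np.radians(-11.5)),0])
g=p+np.array([0,0,.0035])   # mid-height grip ~TCP
for zz in(0,-.01,.01,.02):
    print("droop",zz,proj(c,[g+.155*u+np.array([0,0,zz]),g-.015*u]).round(0).tolist())
print([([round(float(v)) for v in d["bbox"]],round(d["p"],2)) for d in look_for("wrist","knife")[:2]])
th=np.radians(6.7);kx=np.array([np.cos(th),np.sin(th)]);ky=np.array([-np.sin(th),np.cos(th)]);k=np.array([.4855,.0093])
# drawer front / gap from top camera
t=shot("top","t12.png")
for q in("drawer","drawer_knob"):print([([round(float(v)) for v in d["bbox"]],round(d["p"],2)) for d in look_for("top",q)[:2]])
for xx in(.155,.16): print("target",k+xx*kx+.084*ky)
to2([.56,.30,p[2]],6.7-10,20)
E
```

```text
[0.40669327 0.41261663 0.22297178] 0.01718016707835408 [-0.00917522 -0.03613543 -1.53090335] [-0.97  0.61 -0.14  1.9   0.72  0.66 -0.29]
droop 0 [[316.0, 470.0], [317.0, 297.0]]
droop -0.01 [[316.0, 454.0], [317.0, 297.0]]
droop 0.01 [[316.0, 486.0], [317.0, 297.0]]
droop 0.02 [[315.0, 504.0], [317.0, 297.0]]
[([293, 292, 48, 170], 0.6), ([1, 136, 153, 242], 0.49)]
[([292, 205, 90, 46], 0.8)]
[([287, 206, 94, 46], 0.75)]
target [0.62964111 0.1108103 ]
target [0.63460696 0.11139365]
row [-6.53, -3.19, 2.28, 5.55, 0.06, 15.48]
```

Call:
send_rows --pt "-0.4 0 -1.1 0.69 0 1.93 -0.9" --pt "-0.82 0 -2.26 1.38 0 3.87 -0.9" --pt "-0.82 0 -2.26 2.08 0 5.8 -0.9" --pt "-0.82 0 -2.26 2.77 0 7.74 -0.9" --pt "-0.82 0 -2.26 3.46 0 9.67 -0.9" --pt "-0.82 0 -2.26 4.16 0 11.6 -0.9" --pt "-0.82 0 -2.26 4.85 0 13.5 -0.9" --pt "-0.82 0 -2.26 5.55 0.06 15.48 -0.9"

```text
time_s: 28.7
position: [0.4055, 0.4127, 0.2803]
ee_rot: [0.119, 0.718, 0.674, -0.126]
contact_force: [0.2, -0.9, -0.9]
finger_gap: 0.0171
```

Call:
send_rows --pt "0 0 0 0 0 0 -0.9" --pt "0 0 0 0 0 0 -0.9"

```text
time_s: 28.95
position: [0.4055, 0.4124, 0.2811]
ee_rot: [0.119, 0.715, 0.677, -0.125]
contact_force: [0.3, 1.0, -0.4]
finger_gap: 0.0173
```

```bash
python3 - <<'E'
from h import *
s,p,r=st();print(p,s["finger_gap"],s["joints"].round(2));print(r.as_matrix().round(3).tolist())
to2([.50,.12,.29],-3.3,20);to2([.632,.111,.29],-3.3,20)
E
```

```text
[0.40548784 0.41244679 0.28106297] 0.01725026306021526 [-1.02  0.72  0.1   1.41  0.13  1.3  -1.05]
[[0.051, 0.999, -0.018], [0.939, -0.055, -0.34], [-0.34, 0.0, -0.94]]
row [-10.91, 4.41, 3.57, 0.01, -0.02, 0.03]
row [-10.98, 9.71, 3.6, 0.01, -0.02, 0.03]
```

Call:
send_rows --pt "-2 0.8 0.6 0 0 0 -0.9" --pt "-4.2 1.7 1.3 0 0 0 -0.9" --pt "-6.4 2.5 2.1 0 0 0 -0.9" --pt "-8.6 3.4 2.8 0 0 0 -0.9" --pt "-10.9 4.4 3.5 0 0 0 -0.9" --pt "-10.95 6.2 3.6 0 0 0 -0.9" --pt "-10.98 8.2 3.6 0 0 0 -0.9" --pt "-10.98 9.7 3.6 0 0 0 -0.9"

```text
time_s: 29.95
position: [0.6325, 0.1101, 0.2906]
ee_rot: [0.119, 0.716, 0.677, -0.125]
contact_force: [-0.8, 0.5, -0.5]
finger_gap: 0.0173
```

Call:
send_rows --pt "0 0 0 0 0 0 -0.9" --pt "0 0 0 0 0 0 -0.9"

```text
time_s: 30.2
position: [0.63, 0.1108, 0.2902]
ee_rot: [0.118, 0.716, 0.677, -0.125]
contact_force: [0.0, 0.1, -0.3]
finger_gap: 0.0177
```

```bash
python3 - <<'E'
from h import *
s,p,r=st();print(p,s["finger_gap"],s["joints"].round(2))
c=shot("wrist","w13.png");sc=shot("scene","s13.png");t=shot("top","t13.png")
th=np.radians(6.7);kx=np.array([np.cos(th),np.sin(th)]);ky=np.array([-np.sin(th),np.cos(th)]);k=np.array([.4855,.0093])
# overlay model: gap rectangle (tray inner) at wrist & scene
def rect(x0,x1,y0,y1,z): return [[*(k+x*kx+y*ky),z] for x,y in((x0,y0),(x1,y0),(x1,y1),(x0,y1))]
for cc,n in((c,"w"),(sc,"s")):
    im=cc["pixels"].copy()
    for z,rc,col in((.034,(.110,.194,-.104,.104),(0,0,255)),(.036,(.194,.204,-.129,.129),(255,0,0)),(.05,(-.11,.11,-.13,.13),(0,255,0))):
        cv2.polylines(im,[proj(cc,rect(*rc,z)).round().astype(int)],True,col,1)
    globals()["im"+n]=im
cv2.imwrite("pics/v13.png",np.hstack([cv2.resize(imw,(480,360)),cv2.resize(ims[170:350,200:360],(320,360))]))
E
```

```text
[0.63003388 0.11077021 0.29018176] 0.017653919677726077 [-0.48  0.73  0.15  1.37  0.23  1.2  -0.52]
```

View pics/v13.png

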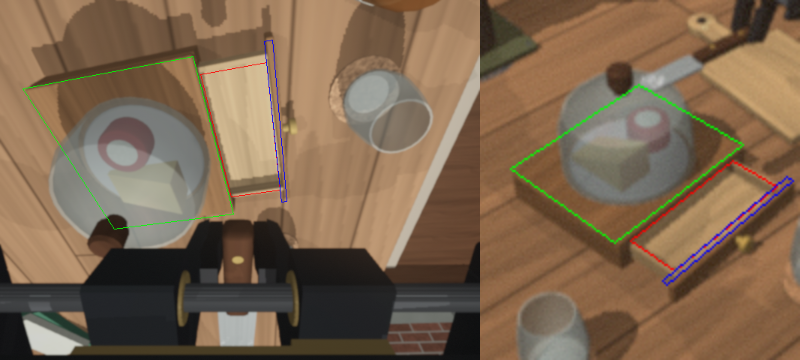

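The overlay fits: drawer about 84 mm out (blue front on the real front), and the dome stands level on the wood round the slab. The knife is held level in the fingers.

```bash
python3 - <<'E'
from h import *
th=np.radians(6.7);kx=np.array([np.cos(th),np.sin(th)]);ky=np.array([-np.sin(th),np.cos(th)]);k=np.array([.4855,.0093])
g=k+.159*kx+.082*ky;print(g);to2([*g,.10],-3.3,20);to2([*g,.019],-3.3,20)
E
```

```text
[0.63384713 0.10929064]
row [2.54, 0.15, 7.2, 0.01, -0.03, 0.01]
row [3.64, 0.15, 10.25, 0.01, -0.03, 0.01]
```

Call:
send_rows --pt "0.7 0.15 2 0 0 0 -0.9" --pt "1.4 0.15 4 0 0 0 -0.9" --pt "2 0.15 5.7 0 0 0 -0.9" --pt "2.54 0.15 7.2 0 0 0 -0.9" --pt "2.54 0.15 7.2 0 0 0 -0.9" --pt "2.54 0.15 7.2 0 0 0 -0.9"

```text
time_s: 31.1
position: [0.6362, 0.1088, 0.1016]
ee_rot: [0.119, 0.717, 0.676, -0.124]
contact_force: [0.2, 0.2, -0.4]
finger_gap: 0.0175
```

```bash
python3 - <<'E'
from h import *
s,p,r=st();print(p,s["contact_force"],s["dq"].round(2))
th=np.radians(6.7);kx=np.array([np.cos(th),np.sin(th)]);ky=np.array([-np.sin(th),np.cos(th)]);k=np.array([.4855,.0093])
d=p[:2]-k;print("keeper xy",d@kx,d@ky)
g=k+.159*kx+.082*ky;to2([*g,.05],-3.3,20);to2([*g,.019],-3.3,20)
E
```

```text
[0.63615752 0.10882502 0.10155552] [ 0.16631858  0.21268844 -0.4170423 ] [ 0.01 -0.02  0.01 -0.01 -0.   -0.   -0.  ]
keeper xy 0.16124028554566078 0.08126800436767226
row [0.71, -0.1, 1.94, 0.04, -0.04, -0.02]
row [1.13, -0.11, 3.1, 0.04, -0.04, -0.02]
```

Call:
send_rows --pt "0.25 -0.1 0.65 0 0 0 -0.9" --pt "0.5 -0.1 1.3 0 0 0 -0.9" --pt "0.71 -0.1 1.94 0 0 0 -0.9" --pt "0.71 -0.1 1.94 0 0 0 -0.9"

```text
time_s: 31.6
position: [0.6315, 0.1083, 0.0461]
ee_rot: [0.118, 0.716, 0.676, -0.127]
contact_force: [-0.7, -0.0, -0.4]
finger_gap: 0.0176
```

Call:
send_rows --pt "0.14 0 0.4 0 0 0 -0.9" --pt "0.28 0 0.8 0 0 0 -0.9" --pt "0.28 0 0.8 0 0 0 -0.9"

```text
time_s: 31.98
position: [0.6321, 0.1085, 0.0259]
ee_rot: [0.118, 0.717, 0.676, -0.126]
contact_force: [-1.0, -0.9, -0.5]
finger_gap: 0.0173
```

Call:
send_rows --pt "0.04 0.04 0.12 0 0 0 -0.9" --pt "0.08 0.04 0.22 0 0 0 -0.9" --pt "0.08 0.04 0.22 0 0 0 -0.9"

```text
time_s: 32.35
position: [0.6338, 0.1086, 0.021]
ee_rot: [0.119, 0.717, 0.676, -0.125]
contact_force: [-0.8, -0.4, -0.4]
finger_gap: 0.0172
```

Call:
send_rows --pt "0.03 0 0.07 0 0 0 -0.9" --pt "0.05 0 0.13 0 0 0 -0.9" --pt "0.05 0 0.13 0 0 0 -0.9"

```text
time_s: 32.72
position: [0.634, 0.1087, 0.0178]
ee_rot: [0.119, 0.717, 0.676, -0.125]
contact_force: [-0.6, 1.0, 1.2]
finger_gap: 0.0175
```

Call:
send_rows --pt "0 0 0 0 0 0 -0.4" --pt "0 0 0 0 0 0 -0.4" --pt "-0.1 0 -0.3 0 0 0 -0.4" --pt "-0.35 0 -1 0 0 0 -0.4" --pt "-0.9 0 -2.5 0 0 0 -0.4" --pt "-1.7 0 -4.6 0 0 0 -0.4" --pt "-2.4 0 -6.6 0 0 0 -0.9" --pt "-2.9 0 -8 0 0 0 -0.9"

```text
time_s: 33.72
position: [0.6344, 0.1082, 0.2347]
ee_rot: [0.12, 0.717, 0.675, -0.123]
contact_force: [0.6, 0.1, -0.5]
finger_gap: 0.0087
```

```bash
python3 - <<'E'
from h import *
s,p,r=st();print(p,s["finger_gap"])
c=shot("wrist","w14.png");t=shot("top","t14.png");sc=shot("scene","s14.png")
for n in("wrist","top","scene"):print(n,[([round(float(v)) for v in d["bbox"]],round(d["p"],2)) for d in look_for(n,"knife")[:2]])
th=np.radians(6.7);kx=np.array([np.cos(th),np.sin(th)]);ky=np.array([-np.sin(th),np.cos(th)]);k=np.array([.4855,.0093])
g=k+.159*kx+.082*ky;u=np.array([np.cos(np.radians(-93.2)),np.sin(np.radians(-93.2))])
for n,cc in(("wrist",c),("top",t),("scene",sc)):print(n,proj(cc,[[*(g+a*u),.02] for a in(-.015,.075,.155)]).round(0).tolist())
def samp(cc,P): q=proj(cc,P).round().astype(int);return [cc["pixels"][v,u_].tolist() for u_,v in q]
print("scene colours along knife",samp(sc,[[*(g+a*u),.022] for a in(0,.03,.06,.1,.14)]))
print("blank tray",samp(sc,[[*(k+.18*kx-.02*ky),.014],[*(k+.18*kx-.06*ky),.014]]))
to2([.60,.12,.28],-3.3,0)
E
```

```text
[0.63439485 0.1081837  0.23473513] 0.008700751662583424
wrist [([300, 113, 29, 148], 0.69), ([466, 110, 147, 128], 0.45)]
top [([307, 230, 60, 7], 0.69)]
scene [([288, 267, 49, 27], 0.57)]
wrist [[315.0, 110.0], [316.0, 200.0], [316.0, 260.0]]
top [[303.0, 233.0], [335.0, 235.0], [363.0, 236.0]]
scene [[337.0, 263.0], [313.0, 277.0], [290.0, 290.0]]
scene colours along knife [[39, 56, 83], [37, 58, 83], [40, 59, 91], [142, 147, 145], [155, 158, 155]]
blank tray [[100, 144, 179], [89, 127, 160]]
row [-0.31, -1.33, -2.03, -0.01, 3.97, -0.01]
```

The knife lies where predicted (the networks' boxes match the projected pose in all three views, with handle and blade colours along the line). Next: shut the drawer.

```bash
cat >> h.py <<'E'
th=np.radians(6.7);kx=np.array([np.cos(th),np.sin(th)]);ky=np.array([-np.sin(th),np.cos(th)]);k=np.array([.4855,.0093])
def K(x,y,z): return [*(k+x*kx+y*ky),z]
E
python3 - <<'E'
from h import *
to2([.62,.05,.28],-3.3,0);to2(K(.224,-.055,.25),-83.3,0);print(K(.224,-.055,.25))
E
```

```text
row [-2.9, -0.37, -1.1, -0.01, 3.97, -0.01]
row [-4.88, 3.56, 0.89, 2.76, 3.31, 15.82]
[np.float64(0.7143871160370843), np.float64(-0.019190140614366108), 0.25]
```

Call:
send_rows --pt "-1.6 0 -0.6 0.1 0.1 0.5 -1" --pt "-2.9 0.3 -0.8 0.35 0.42 2 -1" --pt "-4 1 -0.5 0.7 0.83 4 -1" --pt "-4.5 1.8 -0.2 1.05 1.25 6 -1" --pt "-4.8 2.6 0.2 1.4 1.68 8 -1" --pt "-4.88 3.3 0.6 1.75 2.1 10 -1" --pt "-4.88 3.56 0.89 2.1 2.5 12 -1" --pt "-4.88 3.56 0.89 2.45 2.9 14 -1"

```text
time_s: 35.02
position: [0.7144, -0.0195, 0.2478]
ee_rot: [0.015, 0.991, 0.134, -0.018]
contact_force: [-0.2, -0.0, 0.1]
finger_gap: 0.0005
```

```bash
python3 - <<'E'
from h import *
s,p,r=st();print(p,s["joints"].round(2))
to2(K(.224,-.055,.16),-83.3,0)
E
```

```text
[ 0.71439916 -0.01951701  0.24776581] [-0.19  0.85  0.32  1.22 -0.23  1.14 -1.18]
row [0.14, -0.1, 3.51, 0.32, 0.43, 1.74]
```

Call:
send_rows --pt "0.1 0 1 0.3 0.4 1.7 -1" --pt "0.14 -0.1 2.3 0.32 0.43 1.74 -1" --pt "0.14 -0.1 3.5 0.32 0.43 1.74 -1" --pt "0.14 -0.1 3.5 0.32 0.43 1.74 -1" --pt "0.14 -0.1 3.5 0.32 0.43 1.74 -1"

```text
time_s: 35.65
position: [0.716, -0.0189, 0.1637]
ee_rot: [0.0, 0.998, 0.062, 0.002]
contact_force: [-0.1, -0.4, -0.1]
finger_gap: 0.0004
```

```bash
python3 - <<'E'
from h import *
s,p,r=st();print(p,r.as_matrix().round(3).tolist())
to2(K(.225,-.055,.013),-83.3,0);to2(K(.173,-.055,.013),-83.3,0)
E
```

```text
[ 0.71595984 -0.01886191  0.16367742] [[0.992, 0.124, 0.005], [0.124, -0.992, -0.001], [0.005, 0.001, -1.0]]
row [-0.05, -0.0, 6.03, 0.01, -0.05, 0.08]
row [-2.13, -0.02, 6.02, 0.01, -0.05, 0.08]
```

Call:
send_rows --pt "0 0 1.8 0 0 0.1 -1" --pt "0 0 3.6 0 0 0.1 -1" --pt "0 0 5.2 0 0 0.1 -1" --pt "0 0 6 0 0 0.1 -1" --pt "0 0 6 0 0 0.1 -1"

```text
time_s: 36.28
position: [0.7161, -0.0187, 0.013]
ee_rot: [0.0, 0.998, 0.058, 0.002]
contact_force: [0.8, 0.7, 0.2]
finger_gap: 0.0003
```

Call:
send_rows --pt "-0.3 0 0 0 0 0 -1" --pt "-0.7 0 0 0 0 0 -1" --pt "-1.1 0 0 0 0 0 -1" --pt "-1.5 0 0 0 0 0 -1" --pt "-1.9 0 0 0 0 0 -1" --pt "-2.1 0 0 0 0 0 -1" --pt "-2.1 0 0 0 0 0 -1"

```text
time_s: 37.15
position: [0.6626, -0.0246, 0.0126]
ee_rot: [-0.0, 0.998, 0.057, 0.001]
contact_force: [0.4, -0.1, -0.1]
finger_gap: 0.0007
```

Call:
send_rows --pt "0.7 0 0 0 0 0 -1" --pt "1.45 0 0 0 0 0 -1" --pt "1.45 -1 0 0 0 0 -1" --pt "1.45 -2.2 0 0 0 0 -1" --pt "1.45 -2.2 0 0 0 0 -1"

```text
time_s: 37.78
position: [0.6923, 0.0388, 0.012]
ee_rot: [-0.002, 0.998, 0.06, 0.001]
contact_force: [-0.1, 0.6, -0.2]
finger_gap: 0.0004
```

```bash
python3 - <<'E'
from h import *
s,p,r=st();print(p,s["contact_force"])
d=p[:2]-k;print("keeper",d@kx,d@ky)
t=shot("top","t15.png");print([([round(float(v)) for v in q["bbox"]],round(q["p"],2)) for q in look_for("top","drawer")[:2]])
print(proj(t,[K(.164,.129,.036),K(.164,-.129,.036)]).round(0).tolist())
to2(K(.149,0,.013),-83.3,0)
E
```

```text
[0.69229897 0.03881604 0.01202225] [-0.06198813  0.59165236 -0.22273141]
keeper 0.20883032512158947 0.00518707394082767
[([350, 223, 32, 20], 0.67)]
[[291.0, 232.0], [383.0, 222.0]]
row [-2.4, -0.01, -0.02, 0.02, -0.03, -0.02]
```

Front is where expected. Push the knob home.

Call:
send_rows --pt "-0.4 0 0 0 0 0 -1" --pt "-0.8 0 0 0 0 0 -1" --pt "-1.2 0 0 0 0 0 -1" --pt "-1.6 0 0 0 0 0 -1" --pt "-1.9 0 0 0 0 0 -1" --pt "-2.1 0 0 0 0 0 -1" --pt "-2.25 0 0 0 0 0 -1" --pt "-2.25 0 0 0 0 0 -1"

```text
time_s: 38.88
position: [0.6373, 0.028, 0.0128]
ee_rot: [-0.0, 0.998, 0.058, 0.002]
contact_force: [0.2, -0.9, -0.0]
finger_gap: 0.0003
```

Call:
send_rows --pt "-0.1 0 0 0 0 0 -1" --pt "-0.2 0 0 0 0 0 -1" --pt "-0.2 0 0 0 0 0 -1"

```text
time_s: 39.25
position: [0.6359, 0.0279, 0.0131]
ee_rot: [0.0, 0.998, 0.058, 0.005]
contact_force: [7.5, -0.1, -3.8]
finger_gap: 0.0005
```

```bash
python3 - <<'E'
from h import *
s,p,r=st();d=p[:2]-k;print("keeper",d@kx,d@ky,s["contact_force"])
E
```

```text
keeper 0.1515096075498194 0.0009096761360255362 [ 7.54899009 -0.07179506 -3.75739521]
```

Call:
send_rows --pt "-0.08 0 0 0 0 0 -1" --pt "-0.12 0 0 0 0 0 -1" --pt "-0.12 0 0 0 0 0 -1"

```text
time_s: 39.62
position: [0.6358, 0.0279, 0.0133]
ee_rot: [0.0, 0.998, 0.058, 0.008]
contact_force: [11.7, 0.6, -8.3]
finger_gap: 0.0007
```

Call:
send_rows --pt "0.5 0 0 0 0 0 -1" --pt "1.4 0 0 0 0 0 -1" --pt "1.6 0 -1.5 0 0 0 -1" --pt "1.6 0 -4 0 0 0 -1" --pt "1.6 0 -6.5 0 0 0 -1" --pt "1.6 0 -9 0 0 0 -1" --pt "1.6 2 -10.5 0 0 0 -1" --pt "1.6 4 -10.5 0 0 0 -1"

```text
time_s: 40.62
position: [0.6811, -0.0682, 0.2794]
ee_rot: [0.0, 0.998, 0.059, 0.005]
contact_force: [0.2, -0.5, -0.4]
finger_gap: 0.0004
```

Call:
send_rows --pt "0 2 0 0 0 0 -1" --pt "0 4.2 0 0 0 0 -1" --pt "0 6.2 0 0 0 0 -1" --pt "0 6.2 0 0 0 0 -1" --pt "0 6.2 0 0 0 0 -1"

```text
time_s: 41.25
position: [0.6973, -0.2203, 0.2748]
ee_rot: [-0.001, 0.998, 0.058, 0.001]
contact_force: [0.1, 0.7, 0.5]
finger_gap: 0.0003
```

```bash
python3 - <<'E'
from h import *
sc=shot("scene","s16.png");t=shot("top","t16.png");a=np.linspace(0,2*np.pi,120)
for n,cc in(("scene",sc),("top",t)):
    for q in("drawer_knob","keeper","dome","bottle","glass1"):print(n,q,[([round(float(v)) for v in d["bbox"]],round(d["p"],2)) for d in look_for(n,q)[:2]])
ims=sc["pixels"].copy();imt=t["pixels"].copy()
for cc,im in((sc,ims),(t,imt)):
    cv2.polylines(im,[proj(cc,[K(.12,y,.036) for y in(-.129,.129)]).round().astype(int)],False,(255,0,0),1)
    cv2.polylines(im,[proj(cc,[K(.098*np.cos(v),.098*np.sin(v),.05) for v in a]).round().astype(int)],True,(0,0,255),1)
cv2.imwrite("pics/v16.png",np.hstack([cv2.resize(ims[150:350,190:440],(480,384)),cv2.resize(imt[200:340,280:397],(320,384))]))
E
```

```text
scene drawer_knob [([273, 251, 60, 53], 0.97), ([220, 230, 114, 74], 0.68)]
scene keeper [([220, 232, 116, 73], 0.56), ([271, 250, 63, 54], 0.55)]
scene dome [([248, 203, 60, 73], 0.83)]
scene bottle [([380, 181, 30, 97], 0.87), ([215, 315, 35, 51], 0.62)]
scene glass1 [([217, 318, 36, 47], 0.74), ([353, 270, 35, 47], 0.7)]
top drawer_knob [([291, 236, 92, 17], 0.88)]
top keeper [([295, 234, 100, 98], 0.94), ([305, 152, 31, 30], 0.66)]
top dome [([312, 245, 74, 77], 0.67)]
top bottle [([241, 155, 39, 54], 0.87)]
top glass1 [([305, 150, 32, 32], 0.97), ([427, 194, 30, 29], 0.66)]
```

```bash
python3 - <<'E'
from h import *
t=shot("top");sc=shot("scene")
def L(cc,x,y,z):
    u,v=proj(cc,[K(x,y,z)])[0];return int(cv2.getRectSubPix(cc["pixels"],(1,1),(float(u),float(v))).mean())
for y in(.08,-.04): print(y,[(round(x,3),L(sc,x,y,.036),L(t,x,y,.036)) for x in np.arange(.1,.16,.006)])
i=sc["pixels"][230:320,250:350].astype(int);m=((i[...,1]>100)&(i[...,2]>130)&(i[...,0]<75)).astype(np.uint8)
ys,xs=np.nonzero(m);print("brass px",len(xs),(xs.mean()+250,ys.mean()+230) if len(xs) else None,"expected shut",proj(sc,[K(.132,0,.021)]),"10mm open",proj(sc,[K(.142,0,.021)]))
E
```

```text
0.08 [(np.float64(0.1), 89, 107), (np.float64(0.106), 59, 115), (np.float64(0.112), 69, 97), (np.float64(0.118), 92, 109), (np.float64(0.124), 68, 124), (np.float64(0.13), 44, 122), (np.float64(0.136), 56, 129), (np.float64(0.142), 57, 129), (np.float64(0.148), 81, 126), (np.float64(0.154), 100, 99)]
-0.04 [(np.float64(0.1), 91, 104), (np.float64(0.106), 65, 106), (np.float64(0.112), 57, 89), (np.float64(0.118), 89, 108), (np.float64(0.124), 75, 117), (np.float64(0.13), 47, 119), (np.float64(0.136), 44, 116), (np.float64(0.142), 50, 117), (np.float64(0.148), 72, 117), (np.float64(0.154), 105, 91)]
brass px 1078 (np.float64(304.2411873840445), np.float64(290.3033395176252)) expected shut [[307.23422102 276.15335162]] 10mm open [[309.84421271 277.81051052]]
```

```bash
python3 -c "
from station import workorder,status
print(workorder.hand_in(),status.state()['time_s'])"
```

```text
the job is handed in; nothing more can be done
the job is handed in; nothing more can be done
```

I did the whole job in the order asked and handed it in at about 41 s. The wedge and the red wheel lie side by side on the slab with the dome lowered over them. The knife lies in the drawer, and the drawer is pushed shut.

**What the last checks showed**
- **Dome:** it came down with no contact until its rim reached z ≈ 0.050 m, the height of the wood. A later picture showed it standing level round the slab, with both cheeses visible inside.
- **Knife:** after release, all three cameras saw it where I expected, flat in the tray.
- **Drawer:** it stopped at the shut position with about 12 N against the finger, and the brightness profile fits a front edge at its shut place.
- **Bottle and glasses:** they were detected where they started, within a few pixels.

**What went less well**
- Moving to the wheel, I overshot toward the bottle with the tool 0.20 m up. No contact force showed, and the bottle still stands.
- Setting down the wheel briefly pressed it onto the slab with about 29 N.
- My brass-colour check for the drawer knob was no use because it picked up wood as well.
- I had used all 12 pictures, so I checked the final state by numbers only.

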